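# Clip the dry box shut

### The job

Put the white lid on the blue dry box, with its three green clips over the three steel catches, then fold each clip down around the rim and press it in until it snaps behind its catch and stays shut by itself. The clips are thin plastic, so feel for the snap and do not force them (never more than 16 N), and leave everything else on the bench where it is.

Things in the scene. Friction and masses are not known exactly. Their poses are not given: they have to be found in the camera images.
- dry_box: Blue open-topped box, fixed to the bench: outside 90 mm along its x, 120 mm along its y, 76 mm high, walls 5 mm (opening 80 x 110 mm). Origin: centre of its underside, z up. Sprung steel catch bars stand outside its +x (far), +y (left) and -y (right) walls; the -x wall has none. A foot 6 mm high reaches 9 mm out all round.
- box_rim (a point): Centre of the box's mouth at rim height, 76 mm above the bench.
- lid: Loose white lid, about 0.35 kg. Origin: centre of its plug's underside, z up. Plug 77 x 107 mm (x, y), 8 mm deep, lowest 3 mm only 72 x 102: it enters the opening with 1.5 mm play each side. The plate above (96 x 126 mm, 8 to 14 mm over the origin) rests on the rim: the seated origin is 68 mm above the box's underside. Goes on with its +x (green stripe) along the box's +x.
- lid_grip (a point): Middle of the lid's black bar grip, 25 mm above the lid's origin. The bar is 45 mm along the lid's x, 18 mm along its y and 22 mm high (14 to 36 mm above the lid's origin).
- clip_left (a joint): Angle (rad) of the green clip on the lid's +y edge; its hinge line runs along that edge through (0, 75.5, 11) mm in the lid's frame. 0 = straight out, level; negative = raised (as it starts); pi/2 = hanging down. Latched it stays between 1.2 and 1.65; unlatched, a weak spring raises it again when let go (to below 0; about 2 N at the tip).
- tip_left (a point): Middle of the free end of the left clip, 42 mm from its hinge, in the flap's mid-plane. Flap 44 mm wide, 3 mm thick; 34 mm from the hinge a lip with a bead (radius 2.5 mm, centre 9.2 mm from the mid-plane) stands on its under side, which faces the box when folded. Pressed in near this end, bead meets bar at 1.0 to 1.5 rad.
- catch_left (a point): Point on the box's +y wall, level with that side's steel catch bar (35 mm long, 5 mm thick, along the wall, 48 mm above the bench). The bar's centre is 10 to 21 mm out from here; how much differs per catch and is not told. The bead lifts the sprung bar at a push of 4 to 10 N, snaps in behind it (force drops by half or more within 4 mm), then stops hard. Quick steps load the clip 3 to 4 N above a settled reading.
- clip_right (a joint): Angle (rad) of the green clip on the lid's -y edge; its hinge line runs along that edge through (0, -75.5, 11) mm in the lid's frame. 0 = straight out, level; negative = raised (as it starts); pi/2 = hanging down. Latched it stays between 1.2 and 1.65; unlatched, a weak spring raises it again when let go (to below 0; about 2 N at the tip).
- tip_right (a point): Middle of the free end of the right clip, 42 mm from its hinge, in the flap's mid-plane. Flap 44 mm wide, 3 mm thick; 34 mm from the hinge a lip with a bead (radius 2.5 mm, centre 9.2 mm from the mid-plane) stands on its under side, which faces the box when folded. Pressed in near this end, bead meets bar at 1.0 to 1.5 rad.
- catch_right (a point): Point on the box's -y wall, level with that side's steel catch bar (35 mm long, 5 mm thick, along the wall, 48 mm above the bench). The bar's centre is 10 to 21 mm out from here; how much differs per catch and is not told. The bead lifts the sprung bar at a push of 4 to 10 N, snaps in behind it (force drops by half or more within 4 mm), then stops hard. Quick steps load the clip 3 to 4 N above a settled reading.
- clip_far (a joint): Angle (rad) of the green clip on the lid's +x edge; its hinge line runs along that edge through (60.5, 0, 11) mm in the lid's frame. 0 = straight out, level; negative = raised (as it starts); pi/2 = hanging down. Latched it stays between 1.2 and 1.65; unlatched, a weak spring raises it again when let go (to below 0; about 2 N at the tip).
- tip_far (a point): Middle of the free end of the far clip, 42 mm from its hinge, in the flap's mid-plane. Flap 44 mm wide, 3 mm thick; 34 mm from the hinge a lip with a bead (radius 2.5 mm, centre 9.2 mm from the mid-plane) stands on its under side, which faces the box when folded. Pressed in near this end, bead meets bar at 1.0 to 1.5 rad.
- catch_far (a point): Point on the box's +x wall, level with that side's steel catch bar (35 mm long, 5 mm thick, along the wall, 48 mm above the bench). The bar's centre is 10 to 21 mm out from here; how much differs per catch and is not told. The bead lifts the sprung bar at a push of 4 to 10 N, snaps in behind it (force drops by half or more within 4 mm), then stops hard. Quick steps load the clip 3 to 4 N above a settled reading.
- jar: Bystander: amber glass jar with white cap, 60 mm across, 85 mm high; origin at its underside (at its middle).
- mortar: Bystander: white mortar bowl, 76 mm across, 40 mm high; origin at its underside (at its middle).
- die: Bystander: steel pellet die, 54 mm across, 70 mm high; origin at its underside (at its middle).
- spatula: Bystander: spatula, 160 mm long, lying flat; origin at its underside (about its middle).
- holder: Bystander: white V-shaped sample holder, 80 x 100 mm foot, 65 mm high; origin at its underside (at its middle).
- vial: Bystander: clear vial with black cap, 32 mm across, 55 mm high; origin at its underside (at its middle).
Things that resemble listed ones, but are neither listed nor needed, are in the scene too. Of the things that look like the dry_box, the larger one is meant.

How it is judged:
On the way:
1. the lid is seated on the box the right way round, with its clips still open (z of lid in the frame of dry_box between 0.0655 and 0.0705 m and horizontal distance between lid and dry_box below 0.005 m and angle between the x axis of lid and the x axis of dry_box, either way round below 0.06 rad and angle between lid's own z axis and vertical below 0.05 rad and x of tip_far in the frame of dry_box above 0.04 m and value of joint each of clip_left, clip_right, clip_far below 1 rad), for 0.2 s.
At the end, for the whole second after the job is handed in: The lid lies seated on the box the right way round (origin 65.5 to 70.5 mm above the box's underside, within 5 mm sideways and 0.06 rad in yaw, tilted under 0.05 rad, its far clip on the box's +x side), at rest, and all three clips stay shut by themselves behind their catches (each over 1.1 rad) (z of lid in the frame of dry_box between 0.0655 and 0.0705 m and horizontal distance between lid and dry_box below 0.005 m and angle between the x axis of lid and the x axis of dry_box, either way round below 0.06 rad and angle between lid's own z axis and vertical below 0.05 rad and x of tip_far in the frame of dry_box above 0.04 m and value of joint each of clip_left, clip_right, clip_far above 1.1 rad and linear speed of lid below 0.02 m/s); the robot touches nothing.
It fails at once if the left clip is pressed with more than 16 N (contact force between the fingers and clip_left above 16 N).
It fails at once if the right clip is pressed with more than 16 N (contact force between the fingers and clip_right above 16 N).
It fails at once if the far clip is pressed with more than 16 N (contact force between the fingers and clip_far above 16 N).
It fails at once if a bystander is moved by more than 20 mm (distance of any of jar, mortar, die, spatula, holder, vial from where it was at the start of the episode above 0.02 m).
It also fails if it takes over 72 s, if anything falls off the work surface, if the arm or the gripper's body presses on something with over 40 N, if the wrist force passes 120 N, or if a joint passes its speed limit or range.

### The arm

A 6-joint arm with a two-finger parallel gripper is mounted at the origin on the work surface. World frame = base frame: x ahead of the robot, y to its left, z up, the work surface at z = 0. Lengths are in m, angles in rad, forces in N, time in s.
With the tool pointing down it reaches from about 0.25 to 0.725 m from the base axis. Payload 4 kg.
Tool frame: the origin (TCP) lies at the very end of the fingers, on their centre line; the grasp point (between the pads) lies grip_point_offset behind it (grip_point_offset is the distance from the TCP to the grasp point, in m); z points along the fingers, x is the direction in which the jaws open and shut, and the axes are right-handed (so a half turn about z gives the same grasp; the last joint's range is limited). The gripper opens to 85 mm and grips with 20 to 120 N. Pads are 22 mm wide; open, the fingers measure 114 mm over their backs; the gripper's body (76 mm by 85 mm) begins 54 mm behind the grasp point. The pads swing forward as they close: fully open they stand 13 mm farther back than shut.
Start: joints at [1.231, 0.241, 0.005, 1.335, 0, 1.571], TCP at [0.167, 0.471, 0.231] pointing down, gripper open.
Joint ranges: [-2.72, 2.72], [-1.05, 1.87], [-1.09, 1.28], [-1.99, 2.15], [-1.42, 1.44], [-3.14, 3.14]. Speed limits (rad/s): [2.79, 2.79, 3.14, 3.14, 3.14, 3.14].

### API

Orientations are given as [roll, pitch, yaw] about the fixed x, y, z axes, in that order (R = Rz(yaw) Ry(pitch) Rx(roll)).
In Python, from cell import get_obs, capture, get_calibration, close_job, grip_point_offset gives the robot as it stands.
- The arm moves only by the tool drive_tool, never from a script. Its argument "motion" is one flat list of numbers, 6 for each row, row after row: the shift along the world's x, y, z in mm, then the turn, a rotation vector about the world's x, y, z in rad. In form: [dx, dy, dz, rx, ry, rz, dx, dy, dz, rx, ry, rz, ...]. A call has 1 to 5 rows; each row is the pose to reach, as a shift and turn from the pose commanded when the call began; what a row does not reach only later rows make up. A row lasts 1/8 s, in which the tool goes at most 62.5 mm and 10.7 degrees, less where a joint would pass 70% of its speed; a pose out of reach is approached as far as the arm can. A call with a gripper value outside its range is refused whole. "fingers" is the finger opening in mm, from 0 to 85.4, set as the call begins (left out, the last holds). The fingers move at their own pace and stop on an object; the grip force is fixed at half the most. Time passes only in rows, so rows that repeat a pose let the fingers close. It gives the time, the measured TCP pose, the force and the opening at its end, in the units of the state.
- get_obs(): the state, without advancing time (a new reading comes with each control period).
- capture(name): name is "scene" or "side" or "wrist"; returns (picture, depth): 384x512x3 uint8, blue, green, red; 384x512 float32, m along the optical axis (not along the pixel's ray), 0 where there is no reading.
- get_calibration(name): a dict with "fov_y" (degrees; the focal length in pixels is half the picture's height over the tangent of half this angle, whatever the lens; pixels are square), "cx", "cy" (the principal point, pixels), "R" (3x3) and "t" (3): a world point X has camera coordinates R X + t; the wrist camera has in their place "mount" (4x4, takes a point from camera to tool coordinates, whose origin is the TCP and whose axes are the tool frame's). Camera axes: x right, y down, z forward; pixel columns grow to the right and rows downward; lengths in m; the calibration is good to about 2 mm. A picture is of the moment at which its call begins: read the wrist's pose just before it. get_calibration takes no time and is no camera call.
- close_job(): hands the job in, once; it reports no verdict.
The state is a dict: "clock": time; "joints": joint angles; "qvel": joint speeds; "tau": joint torques, N m; "position": TCP position; "ee_rot": TCP orientation; "wrist_force": force on the tool from outside, world axes, zero at the start; "ft_torque": the same for the moment, N m; "finger_gap": opening from 0.0 (shut) to 1.0 (fully open).
Only numpy, scipy, OpenCV 4.12 (cv2) and the standard library are available. Lean on these libraries where they do the work, as an engineer would, in place of code of your own. Each camera call takes 0.05 s, during which the arm holds its last target.

## Working session

There is one attempt and no reset: what is moved stays moved. The work goes in short steps, Python scripts to look and compute and a tool call to move; the robot and the scene stay as the last step left them, time stands still between calls to the robot, and variables do not carry over. Pictures are saved under pics/ and viewed, and the job is handed in when it is done.

Besides the shell and the picture viewer there is one more tool, called after ">>>" as a command line: name --argument value ..., lists and objects as JSON in quotes. drive_tool: Moves the arm, as the interface text tells. Its arguments: {"type":"object","properties":{"motion":{"type":"array"},"fingers":{"type":"number"}},"required":["motion"]}

```bash
ls; mkdir -p pics
python3 - <<'E'
from cell import *
import cv2
print(get_obs(), grip_point_offset)
for n in ["scene","side","wrist"]:
    p,d=capture(n); cv2.imwrite(f"pics/{n}0.png",p); import numpy as np; np.save(f"pics/{n}0.npy",d)
    print(n,get_calibration(n))
E
```

```text
pics
{'clock': 0.0, 'joints': array([ 1.23097124e+00,  2.41402224e-01,  3.71927228e-03,  1.33519804e+00,
       -2.03862146e-05,  1.57080936e+00]), 'qvel': array([ 4.01565407e-04,  2.66986426e-04, -4.24820072e-06,  1.41355347e-03,
       -1.54275378e-03, -1.90380216e-03]), 'tau': array([ 1.18375327e-03, -3.72319257e+01,  2.52407616e+01,  1.70096022e-02,
        5.63464948e-05, -8.65400295e-06]), 'position': array([0.16645561, 0.47080672, 0.23041644]), 'ee_rot': array([3.14157224e+00, 2.08466156e-03, 1.23095821e+00]), 'wrist_force': array([ 0.09046079, -0.12440952, -0.30488502]), 'ft_torque': array([-0.00162914, -0.03510747, -0.00331269]), 'finger_gap': 0.999706152485265} 0.0187
scene {'fov_y': 53.94497471057241, 'cx': 257.2058077081362, 'cy': 185.20333007368734, 'R': array([[-0.19694226,  0.98030877, -0.014438  ],
       [ 0.57598223,  0.1037716 , -0.81084889],
       [-0.79338403, -0.16800645, -0.58507745]]), 't': array([ 0.07619865, -0.26187781,  1.65429713])}
side {'fov_y': 56.20461640399148, 'cx': 260.1125883284316, 'cy': 189.71013912466412, 'R': array([[ 0.7318702 , -0.68126799,  0.01548985],
       [-0.42874261, -0.47801818, -0.76660185],
       [ 0.52966574,  0.55441189, -0.64193588]]), 't': array([-0.39635591,  0.29993556,  0.91832895])}
wrist {'fov_y': 71.00042985467199, 'cx': 254.62898938477437, 'cy': 192.75518474761262, 'mount': array([[ 9.99999999e-01,  6.43120999e-06,  4.33714823e-05,
        -8.41079462e-04],
       [-1.85140579e-05,  9.58608557e-01,  2.84727297e-01,
        -7.17052504e-02],
       [-3.97451330e-05, -2.84727297e-01,  9.58608557e-01,
        -1.41634855e-01],
       [ 0.00000000e+00,  0.00000000e+00,  0.00000000e+00,
         1.00000000e+00]])}
```

View pics/scene0.png

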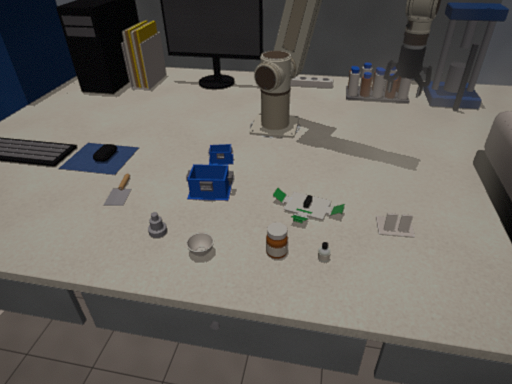

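View pics/side0.png

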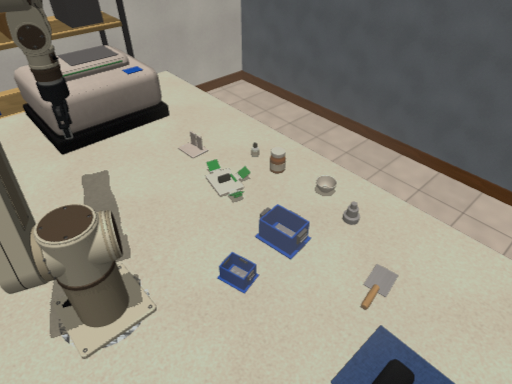

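View pics/wrist0.png

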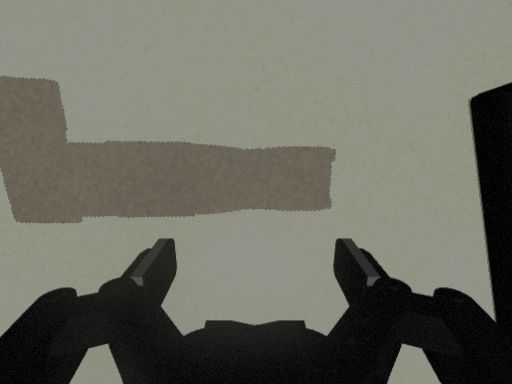

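The box is at about (209,182) and the lid at about (308,206) in the scene picture. The lid's clips are at (280,195), (338,210) and (299,219). The smaller blue box at (220,155) is a lookalike. Next I'll measure positions.

```bash
cat > h.py <<'E'
import numpy as np, cv2
from scipy.spatial.transform import Rotation as Ro
from cell import *
def K(c): return 192/np.tan(np.radians(c["fov_y"]/2))
def wpose():
    o=get_obs(); T=np.eye(4); T[:3,:3]=Ro.from_euler("xyz",o["ee_rot"]).as_matrix(); T[:3,3]=o["position"]; return T
def cam(name,T=None):
    c=get_calibration(name)
    if name=="wrist": M=T@c["mount"]; return c,M[:3,:3],M[:3,3]
    R=np.array(c["R"]); return c,R.T,-R.T@np.array(c["t"])
def cloud(name,d,T=None):
    c,R,t=cam(name,T); f=K(c); v,u=np.mgrid[:384,:512]
    P=np.stack([(u-c["cx"])/f*d,(v-c["cy"])/f*d,d],-1); return P@R.T+t
def onplane(name,uv,z,T=None):
    c,R,t=cam(name,T); f=K(c); uv=np.atleast_2d(uv).astype(float)
    r=np.c_[(uv[:,0]-c["cx"])/f,(uv[:,1]-c["cy"])/f,np.ones(len(uv))]@R.T
    return t+r*((z-t[2])/r[:,2])[:,None]
def proj(name,X,T=None):
    c,R,t=cam(name,T); f=K(c); p=(np.atleast_2d(X)-t)@R; return np.c_[p[:,0]/p[:,2]*f+c["cx"],p[:,1]/p[:,2]*f+c["cy"]]
def shot(name,tag):
    T=wpose(); p,d=capture(name); cv2.imwrite(f"pics/{tag}.png",p); np.savez(f"pics/{tag}.npz",d=d,T=T,p=p); return p,d,T
E
python3 - <<'E'
from h import *
for n in ["scene","side"]:
    p=cv2.imread(f"pics/{n}0.png"); d=np.load(f"pics/{n}0.npy"); P=cloud(n,d)
    h=cv2.cvtColor(p,cv2.COLOR_BGR2HSV)
    for col,lo,hi in [("green",(50,100,60),(80,255,255)),("blue",(105,150,60),(130,255,255)),]:
        m=cv2.inRange(h,lo,hi); k,l,s,ce=cv2.connectedComponentsWithStats(m)
        for i in range(1,k):
            if s[i,4]>25:
                q=P[l==i]; q=q[(d[l==i]>0)]
                print(n,col,ce[i].round(),s[i,4],np.percentile(q,[2,50,98],axis=0).round(3).tolist())
for nm,uv in dict(jar=(277,245),vial=(324,252),mortar=(201,248),die=(157,226),spat=(119,192),holder=(395,226),lid=(310,205)).items():
    d=np.load("pics/scene0.npy"); P=cloud("scene",d); print(nm,P[uv[1],uv[0]].round(3))
E
```

```text
scene green [279. 194.] 95 [[0.504, 0.084, 0.014], [0.522, 0.099, 0.025], [0.543, 0.115, 0.035]]
scene green [337. 209.] 75 [[0.542, 0.268, 0.014], [0.563, 0.283, 0.025], [0.584, 0.297, 0.035]]
scene green [299. 218.] 64 [[0.607, 0.156, 0.016], [0.633, 0.173, 0.026], [0.64, 0.194, 0.032]]
scene blue [479.   6.] 274 [[-0.473, 0.698, 0.421], [-0.417, 0.803, 0.424], [-0.369, 0.897, 0.425]]
scene blue [367.  65.] 28 [[-0.471, 0.378, 0.13], [-0.45, 0.388, 0.142], [-0.436, 0.402, 0.146]]
scene blue [355.  69.] 44 [[-0.736, 0.315, 0.039], [-0.37, 0.329, 0.138], [-0.357, 0.347, 0.145]]
scene blue [212. 175.] 1541 [[0.282, -0.195, 0.003], [0.475, -0.142, 0.037], [0.562, -0.073, 0.076]]
side green [213. 165.] 88 [[0.542, 0.268, 0.012], [0.56, 0.283, 0.024], [0.578, 0.299, 0.035]]
side green [243. 172.] 68 [[0.603, 0.153, 0.013], [0.618, 0.173, 0.022], [0.634, 0.194, 0.032]]
side blue [132.  70.] 69 [[0.526, 0.79, 0.23], [0.557, 0.813, 0.232], [0.588, 0.835, 0.234]]
side blue [276. 247.] 88 [[0.45, -0.209, 0.002], [0.461, -0.155, 0.005], [0.494, -0.083, 0.008]]
side blue [227. 268.] 31 [[0.275, -0.157, 0.001], [0.283, -0.132, 0.049], [0.327, -0.113, 0.052]]
side blue [233. 284.] 75 [[0.269, -0.205, -0.0], [0.282, -0.169, 0.003], [0.311, -0.123, 0.006]]
jar [0.776 0.132 0.052]
vial [0.761 0.254 0.034]
mortar [ 0.779 -0.08   0.006]
die [ 0.748 -0.219  0.037]
spat [ 0.577 -0.436  0.003]
holder [0.608 0.449 0.022]
lid [0.544 0.2   0.013]
```

>>> drive_tool --motion '[28,-55,8,0,0,0.02,56,-110,16,0,0,0.04,84,-165,24,0,0,0.06,112,-220,32,0,0,0.08,140,-275,40,0,0,0.12]'

```text
clock: 0.78
position: [0.307, 0.1946, 0.2715]
ee_rot: [3.141, -0.0, 1.353]
wrist_force: [0.9, 0.2, 0.8]
finger_gap: 0.998
```

>>> drive_tool --motion '[28,-55,0,0,0,0,56,-110,0,0,0,0,84,-165,0,0,0,0,112,-220,0,0,0,0,140,-275,0,0,0,0]'

```text
clock: 1.4
position: [0.4471, -0.0806, 0.2712]
ee_rot: [3.141, -0.0, 1.351]
wrist_force: [1.4, 1.1, 0.2]
finger_gap: 1.004
```

>>> drive_tool --motion '[25,-55,0,0,0,0,25,-60,0,0,0,0,25,-60,0,0,0,0]'

```text
clock: 1.78
position: [0.471, -0.1386, 0.2707]
ee_rot: [-3.14, -0.0, 1.35]
wrist_force: [0.3, 0.3, -0.3]
finger_gap: 1.003
```

Run:
```python
from h import *
p,d,T=shot("wrist","w1"); print(get_obs()["position"],get_obs()["ee_rot"],get_obs()["clock"])
```

```text
[ 0.47100583 -0.13787849  0.27100106] [-3.14031032e+00 -5.25532622e-04  1.35126042e+00] 1.825
```

View pics/w1.png

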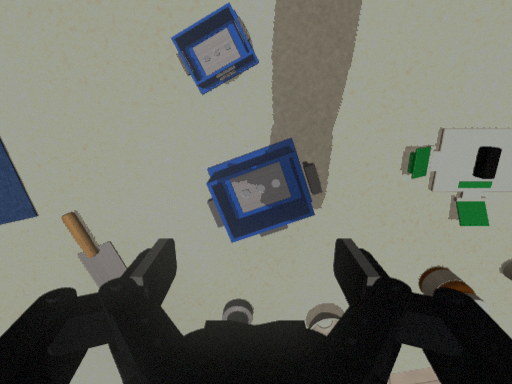

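The wrist view shows the box at (260,190), with its catches at right (313,178), left (217,212) and bottom (272,232). Image down is +x, and +y is to the right. I'll fit the rim.

```bash
cat >> h.py <<'E'
def boxfit(tag):
    z=np.load(f"pics/{tag}.npz"); p,d,T=z["p"],z["d"],z["T"]
    P=cloud("wrist",d,T); h=cv2.cvtColor(p,cv2.COLOR_BGR2HSV)
    m=cv2.inRange(h,(105,120,40),(130,255,255))>0
    m&=(P[...,2]>.066)&(P[...,2]<.086)&(np.hypot(P[...,0]-.505,P[...,1]+.14)<.11)&(d>0)
    print(m.sum(),"rim z",np.median(P[m][:,2]))
    c,_=cv2.findContours(m.astype(np.uint8),cv2.RETR_EXTERNAL,cv2.CHAIN_APPROX_NONE)
    X=onplane("wrist",np.concatenate(c)[:,0],.076,T)
    r=cv2.minAreaRect((X[:,:2]*1000).astype(np.float32)); print("outer",r)
    mm=m.astype(np.uint8)*255; cv2.imwrite(f"pics/{tag}_m.png",mm)
    return T
E
python3 - <<'E'
from h import *
T=boxfit("w1")
z=np.load("pics/w1.npz");P=cloud("wrist",z["d"],T)
for uv in [(313,178),(217,212),(272,232),(480,160)]: print(uv,P[uv[1],uv[0]].round(4))
E
```

```text
1240 rim z 0.07473152834567956
outer ((507.3526611328125, -139.16058349609375), (91.37857818603516, 119.57345581054688), 7.514902591705322)
(313, 178) [ 0.497  -0.067   0.0691]
(217, 212) [ 0.5155 -0.2019  0.0684]
(272, 232) [ 0.5607 -0.1348  0.0691]
(480, 160) [0.5365 0.1821 0.0234]
```

View pics/w1_m.png

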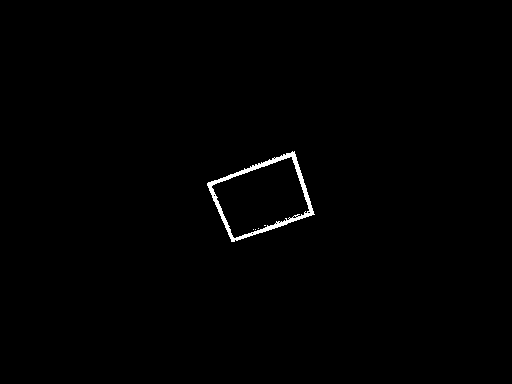

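>>> drive_tool --motion '[8,60,-14,0,0,0,16,120,-28,0,0,0,24,180,-42,0,0,0,32,240,-56,0,0,0,37,300,-70,0,0,0]'

```text
clock: 2.45
position: [0.5074, 0.165, 0.2017]
ee_rot: [3.141, -0.001, 1.354]
wrist_force: [1.3, -0.7, -0.1]
finger_gap: 0.998
```

>>> drive_tool --motion '[0,28,-30,0,0,0,0,28,-30,0,0,0,0,28,-30,0,0,0]'

```text
clock: 2.82
position: [0.508, 0.1898, 0.1722]
ee_rot: [3.141, 0.0, 1.353]
wrist_force: [0.8, -0.3, 0.9]
finger_gap: 0.998
```

Run:
```python
from h import *
p,d,T=shot("wrist","w2"); print(T[:3,3],get_obs()["ee_rot"],get_obs()["clock"])
```

```text
[0.5079706  0.18981878 0.1722066 ] [ 3.14003498e+00 -6.31079396e-04  1.35127681e+00] 2.875
```

View pics/w2.png

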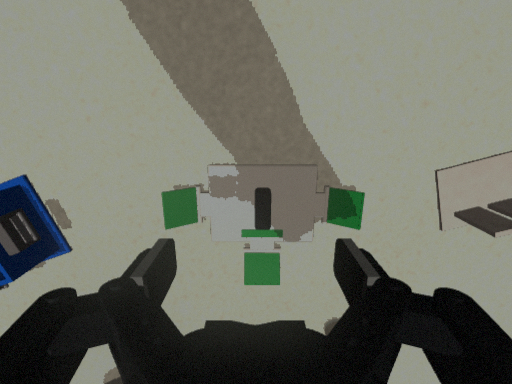

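The lid plate spans about (208..317, 164..242), with the black bar at (263,208), the stripe at (262,233) and the far clip at (262,268). I'll measure it.

Run:
```python
from h import *
z=np.load("pics/w2.npz");p,d,T=z["p"],z["d"],z["T"];P=cloud("wrist",d,T)
h=cv2.cvtColor(p,cv2.COLOR_BGR2HSV)
m=(h[...,2]<60); m[:170]=0;m[250:]=0;m[:,:230]=0;m[:,300:]=0
q=P[m&(d>0)]; print("bar z",np.percentile(q[:,2],[5,50,95]))
mt=m&(P[...,2]>.031)&(P[...,2]<.042); 
ys,xs=np.nonzero(mt); X=onplane("wrist",np.c_[xs,ys],.036,T); print("bar",cv2.minAreaRect((X[:,:2]*1000).astype(np.float32)))
# plate: z 10..20, low saturation, near
mp=(P[...,2]>.009)&(P[...,2]<.02)&(h[...,1]<90)&(np.abs(P[...,0]-.545)<.1)&(np.abs(P[...,1]-.19)<.1)&(d>0)
mp=(mp|mt).astype(np.uint8)*255
mp=cv2.morphologyEx(cv2.morphologyEx(mp,cv2.MORPH_CLOSE,np.ones((9,9))),cv2.MORPH_OPEN,np.ones((25,25)))
cv2.imwrite("pics/w2_m.png",mp); c,_=cv2.findContours(mp,cv2.RETR_EXTERNAL,cv2.CHAIN_APPROX_NONE); c=max(c,key=cv2.contourArea)
X=onplane("wrist",c[:,0],.014,T); print("plate",cv2.minAreaRect((X[:,:2]*1000).astype(np.float32)))
g=cv2.inRange(h,(50,100,40),(80,255,255)); k,l,s,ce=cv2.connectedComponentsWithStats(g)
for i in range(1,k):
    if s[i,4]>100: print(ce[i].round(),P[(l==i)&(d>0)].mean(0).round(4),np.percentile(P[(l==i)&(d>0)][:,2],[3,97]).round(3))
```

```text
bar z [0.02770546 0.03453315 0.03573892]
bar ((539.3621826171875, 190.91722106933594), (16.768617630004883, 43.17704391479492), 77.52195739746094)
plate ((547.64453125, 189.14639282226562), (156.12002563476562, 110.65872192382812), 77.49726867675781)
[179. 207.] [0.5203 0.0985 0.0241] [0.014 0.034]
[345. 208.] [0.5615 0.2825 0.0244] [0.014 0.034]
[261. 233.] [0.5766 0.1821 0.0134] [0.012 0.015]
[262. 269.] [0.6195 0.1732 0.0224] [0.014 0.031]
```

View pics/w2_m.png

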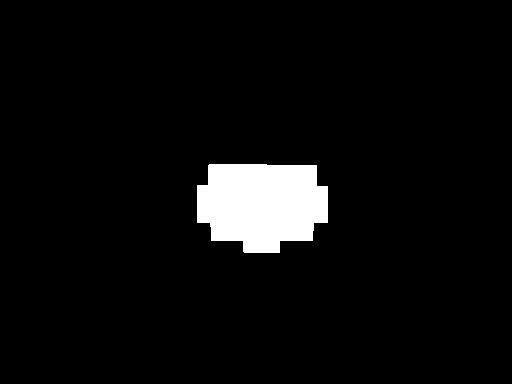

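>>> drive_tool --motion '[16,0,-40,0,0,0,32,1,-80,0,0,0,32,1,-125,0,0,0,32,1,-145,0,0,0.001,32,1,-145,0,0,0.001]' --fingers 45

```text
clock: 3.5
position: [0.54, 0.1888, 0.0258]
ee_rot: [-3.14, 0.001, 1.35]
wrist_force: [0.7, -0.2, 0.4]
finger_gap: 0.528
```

>>> drive_tool --motion '[0,0,-9,0,0,0,0,0,-9,0,0,0]'

```text
clock: 3.75
position: [0.5413, 0.1903, 0.0182]
ee_rot: [3.14, -0.001, 1.351]
wrist_force: [0.5, 0.4, -0.3]
finger_gap: 0.53
```

>>> drive_tool --motion '[0,0,0,0,0,0,0,0,0,0,0,0,0,0,0,0,0,0,0,0,0,0,0,0]' --fingers 0

```text
clock: 4.25
position: [0.5413, 0.1909, 0.0184]
ee_rot: [3.14, -0.001, 1.352]
wrist_force: [-0.8, -0.6, 5.4]
finger_gap: 0.194
```

>>> drive_tool --motion '[0,0,8,0,0,0,0,0,30,0,0,0,0,0,60,0,0,0,0,0,90,0,0,0,0,0,110,0,0,0]'

```text
clock: 4.88
position: [0.5403, 0.1903, 0.1281]
ee_rot: [-3.141, 0.0, 1.352]
wrist_force: [-0.3, -0.2, -4.5]
finger_gap: 0.196
```

>>> drive_tool --motion '[-3,-40,0,0,0,0.05,-9,-95,0,0,0,0.1,-15,-150,0,0,0,0.17,-21,-205,0,0,0,0.24,-26,-255,0,0,0,0.3]'

```text
clock: 5.5
position: [0.5132, -0.0663, 0.1266]
ee_rot: [-3.139, -0.0, 1.654]
wrist_force: [1.0, -0.7, -3.6]
finger_gap: 0.195
```

>>> drive_tool --motion '[-5,-50,0,0,0,0.03,-7,-70,0,0,0,0.049,-7,-75,0,0,0,0.049,-7,-75,0,0,0,0.049]'

```text
clock: 6.0
position: [0.5072, -0.1391, 0.1268]
ee_rot: [-3.14, -0.001, 1.701]
wrist_force: [-1.0, 0.0, -4.4]
finger_gap: 0.194
```

Run:
```python
from h import *
p,d,T=shot("wrist","w3"); print(T[:3,3],get_obs()["ee_rot"],get_obs()["wrist_force"])
p,d,T=shot("side","s3")
cv2.imwrite("pics/s3c.png",cv2.resize(p[150:300,200:400],(800,600),interpolation=cv2.INTER_CUBIC))
```

```text
[ 0.50724293 -0.1390983   0.12681136] [-3.14076117e+00 -9.12674426e-04  1.70169485e+00] [-0.2373985   0.41110415 -4.14454039]
```

View pics/w3.png

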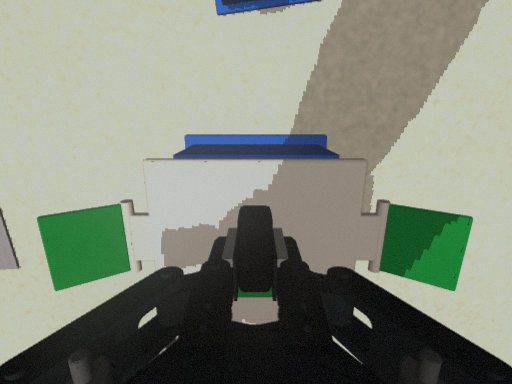

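View pics/s3c.png

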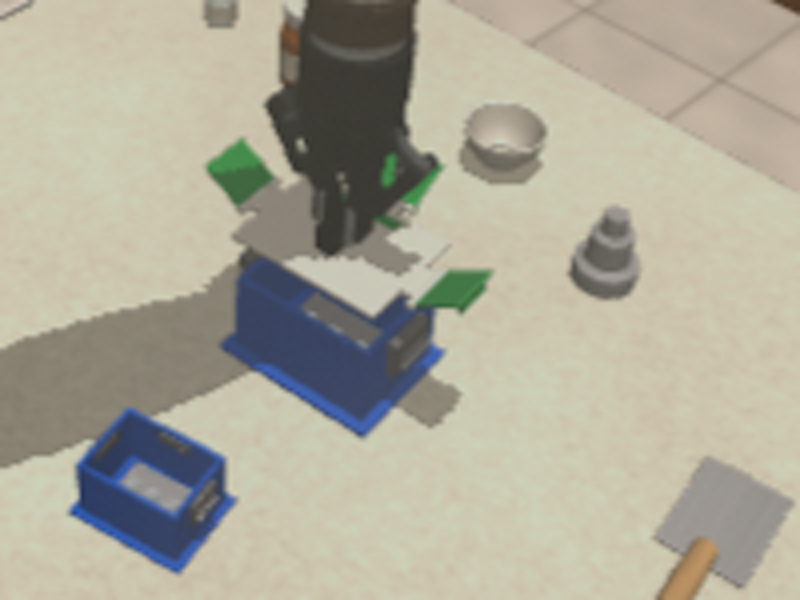

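The lid is held level, with its plate's back corners at (145,159) and (367,159). The box's back wall shows just beyond it at rows 135–158. I'll compare the two from the same view.

Run:
```python
from h import *
z=np.load("pics/w3.npz");p,d,T=z["p"],z["d"],z["T"];P=cloud("wrist",d,T)
for v in (150,153,155,156,157,158,160): print(v,P[v,250].round(4),p[v,250])
B=lambda yaw,X: (np.array([[np.cos(yaw),np.sin(yaw)],[-np.sin(yaw),np.cos(yaw)]])@(X[:,:2]-[.5074,-.1392]).T).T*1000
print("plate",B(.131,onplane("wrist",[(145,159),(367,159)],.1224,T)).round(1),[P[165,v].round(4) for v in(150,360)])
h=cv2.cvtColor(p,cv2.COLOR_BGR2HSV); m=cv2.inRange(h,(105,120,30),(130,255,255))>0
for v in (140,150,153,156,157):
    u=np.nonzero(m[v])[0]; print(v,u.min(),u.max(),P[v,u.min()+1].round(4),P[v,u.max()-1].round(4))
    print(B(.131,onplane("wrist",[(u.min(),v),(u.max()+1,v)],.076,T)).round(1))
# clips
g=cv2.inRange(h,(50,100,40),(80,255,255)); k,l,s,ce=cv2.connectedComponentsWithStats(g)
for i in range(1,k):
    if s[i,4]>300: print(ce[i].round(),P[(l==i)&(d>0)].mean(0).round(4))
```

```text
150 [ 0.4647 -0.1494  0.0506] [88 64 54]
153 [ 0.4646 -0.1492  0.0683] [78 57 48]
155 [ 0.4651 -0.149   0.0745] [118  74  56]
156 [ 0.4658 -0.1489  0.0748] [126  77  56]
157 [ 0.4666 -0.1489  0.0743] [121  72  50]
158 [ 0.4604 -0.149   0.1175] [100  81  72]
160 [ 0.4608 -0.1489  0.1213] [155 169 179]
plate [[-48.2 -60.8]
 [-48.1  60.4]] [array([ 0.4707, -0.2033,  0.1214]), array([ 0.4559, -0.0875,  0.1198])]
140 185 326 [ 0.4691 -0.2116  0.0058] [ 0.4519 -0.0786  0.0043]
[[-54.1 -50. ]
 [-53.9  50.2]]
150 280 327 [ 0.4612 -0.1249  0.0531] [ 0.4568 -0.0886  0.0504]
[[-46.9  17.2]
 [-46.9  51.4]]
153 296 334 [ 0.46   -0.1146  0.0689] [ 0.4566 -0.0881  0.0687]
[[-44.8  28.7]
 [-44.8  56.6]]
156 173 338 [ 0.4727 -0.203   0.0758] [ 0.4576 -0.087   0.0757]
[[-42.8 -59.4]
 [-42.6  59.6]]
157 173 338 [ 0.4735 -0.2031  0.0754] [ 0.4582 -0.0871  0.0765]
[[-42.  -59.5]
 [-41.9  59.7]]
[ 84. 245.] [ 0.5187 -0.2345  0.1322]
[425. 245.] [ 0.4941 -0.0463  0.1325]
```

>>> drive_tool --motion '[1,0,-15,0,0,0,1,0,-27,0,0,0,1,0,-31,0,0,0,1,0,-33,0,0,0]'

```text
clock: 6.6
position: [0.5083, -0.1394, 0.0936]
ee_rot: [-3.141, -0.0, 1.701]
wrist_force: [0.3, -0.8, -3.7]
finger_gap: 0.197
```

>>> drive_tool --motion '[0,0,-1.5,0,0,0,0,0,-3,0,0,0,0,0,-3,0,0,0]'

```text
clock: 6.98
position: [0.5088, -0.1397, 0.0915]
ee_rot: [3.141, 0.0, 1.701]
wrist_force: [-0.8, 0.3, -3.8]
finger_gap: 0.192
```

>>> drive_tool --motion '[0,0,-1.5,0,0,0,0,0,-2.5,0,0,0,0,0,-2.5,0,0,0]'

```text
clock: 7.35
position: [0.5085, -0.1396, 0.0886]
ee_rot: [-3.141, -0.0, 1.701]
wrist_force: [-1.4, -1.6, -4.4]
finger_gap: 0.194
```

>>> drive_tool --motion '[0,0,-1,0,0,0,0,0,-1,0,0,0]'

```text
clock: 7.6
position: [0.5085, -0.1395, 0.0876]
ee_rot: [-3.141, -0.0, 1.701]
wrist_force: [0.0, -0.2, -4.5]
finger_gap: 0.193
```

>>> drive_tool --motion '[0,0,-1,0,0,0,0,0,-1,0,0,0]'

```text
clock: 7.85
position: [0.5086, -0.1396, 0.0867]
ee_rot: [-3.141, -0.0, 1.701]
wrist_force: [0.4, 1.0, -4.1]
finger_gap: 0.191
```

>>> drive_tool --motion '[0,0,-1,0,0,0,0,0,-1,0,0,0]'

```text
clock: 8.1
position: [0.5087, -0.1396, 0.0864]
ee_rot: [3.141, 0.0, 1.701]
wrist_force: [-2.0, 1.3, 2.4]
finger_gap: 0.192
```

The lid met the rim at exactly the expected height. I'll open the gripper, raise it and look.

>>> drive_tool --motion '[0,0,0,0,0,0,0,0,0,0,0,0,0,0,0,0,0,0,0,0,20,0,0,0,0,0,60,0,0,0]' --fingers 45

```text
clock: 8.72
position: [0.5072, -0.1392, 0.1447]
ee_rot: [-3.137, -0.002, 1.701]
wrist_force: [1.0, -0.6, 0.3]
finger_gap: 0.531
```

>>> drive_tool --motion '[-15,0,40,0,0,0,-30,0,60,0,0,0,-30,0,60,0,0,0]' --fingers 0

```text
clock: 9.1
position: [0.4794, -0.14, 0.2077]
ee_rot: [3.138, 0.002, 1.701]
wrist_force: [0.2, -0.1, 0.5]
finger_gap: -0.001
```

Run:
```python
from h import *
p,d,T=shot("wrist","w4"); print(T[:3,3],get_obs()["ee_rot"],get_obs()["wrist_force"])
P=cloud("wrist",d,T)
h=cv2.cvtColor(p,cv2.COLOR_BGR2HSV)
B=lambda X: (np.array([[np.cos(.131),np.sin(.131)],[-np.sin(.131),np.cos(.131)]])@(X[...,:2]-[.5074,-.1392]).T).T*1000
g=cv2.inRange(h,(50,100,40),(80,255,255)); k,l,s,ce=cv2.connectedComponentsWithStats(g)
for i in range(1,k):
    if s[i,4]>100:
        q=P[(l==i)&(d>0)]; b=B(q); print(ce[i].round(),q.mean(0).round(4),"box mm lo/hi",np.percentile(b,[1,99],axis=0).round(1).tolist(),np.percentile(q[:,2],[2,98]).round(4))
m=(P[...,2]>.077)&(P[...,2]<.087)&(h[...,1]<90)&(np.hypot(P[...,0]-.507,P[...,1]+.139)<.09)&(d>0)
q=P[m]; A=np.c_[q[:,:2],np.ones(len(q))]; s=np.linalg.lstsq(A,q[:,2],rcond=None)[0]; print("plate plane",s, "z at centre",s@[.5074,-.1392,1])
ys,xs=np.nonzero(m); X=onplane("wrist",np.c_[xs,ys],.082,T); b=B(X); print(np.percentile(b,[.5,99.5],axis=0))
```

```text
[ 0.4794236  -0.13999847  0.20773238] [3.13954458e+00 8.32906977e-04 1.70077548e+00] [ 0.10875644  0.0168755  -0.03505598]
[159. 215.] [ 0.5205 -0.2347  0.0915] box mm lo/hi [[-19.9, -111.7], [21.9, -79.9]] [0.0814 0.1008]
[344. 215.] [ 0.496  -0.0467  0.0917] box mm lo/hi [[-19.7, 76.7], [22.4, 108.7]] [0.0817 0.1012]
plate plane [0.00012471 0.00027923 0.08081516] z at centre 0.08083956963357897
[[-47.17925489 -78.20393136]
 [ 47.35480462  75.23027669]]
```

View pics/w4.png

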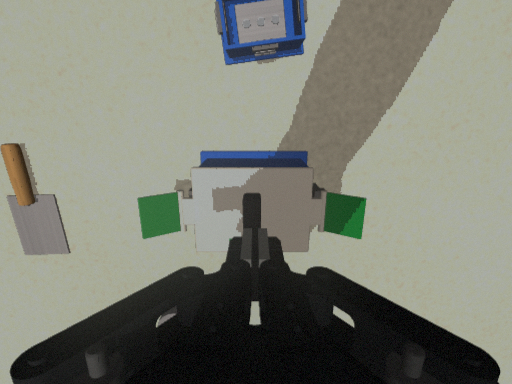

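The lid is seated and level: the plate plane is at 0.0808, with the same −1 mm bias as the rim. Before pressing, I'll measure the shut fingers' own profile from the wrist depth.

Run:
```python
from h import *
z=np.load("pics/w4.npz");p,d,T=z["p"],z["d"],z["T"];P=cloud("wrist",d,T)
L=(P-T[:3,3])@T[:3,:3]*1000
m=(d>0)&(P[...,2]>.125)
q=L[m]
for a in range(-150,15,10):
    s=q[(q[:,2]>=a)&(q[:,2]<a+10)]
    if len(s)>3: print(a,len(s),"x",np.percentile(s[:,0],[1,99]).round(),"y",np.percentile(s[:,1],[1,99]).round())
v,u=np.nonzero((d>0)&(L[...,2]>-25)&(P[...,2]>.125)); print("tip px",u.min(),u.max(),v.min(),v.max(), L[m][:,2].max())
```

```text
-110 93 x [-19.  18.] y [-21. -19.]
-100 7006 x [-59.  57.] y [-20.  -8.]
-90 13034 x [-61.  59.] y [-17.  -2.]
-80 8980 x [-55.  53.] y [-17.   7.]
-70 4613 x [-48.  45.] y [-17.   8.]
-60 4917 x [-39.  37.] y [-13.   9.]
-50 1838 x [-33.  31.] y [-14.   9.]
-40 674 x [-14.  10.] y [-12.  11.]
-30 529 x [-15.  12.] y [-11.  -6.]
-20 462 x [-15.  12.] y [-11.  -6.]
-10 209 x [-13.  11.] y [-11.  -6.]
tip px 227 282 228 254 -2.302535446935257
```

>>> drive_tool --motion '[45,5,0,0,0,0,90,9,-10,0,0,0,133,14,-50,0,0,0,133,14,-90,0,0,0,133,14,-93,0,0,0]' --fingers 0

```text
clock: 9.78
position: [0.6083, -0.1245, 0.1065]
ee_rot: [-3.131, -0.004, 1.702]
wrist_force: [-0.4, -0.4, 0.6]
finger_gap: 0.003
```

```bash
cat >> h.py <<'E'
C0=np.array([.5074,-.1392]); YB=.131
RB=np.array([[np.cos(YB),-np.sin(YB)],[np.sin(YB),np.cos(YB)]])
def tb():
    o=get_obs(); b=RB.T@(o["position"][:2]-C0)*1000; f=RB.T@o["wrist_force"][:2]
    print("box mm",b.round(1),"z",round(o["position"][2]*1000,1),"F box",f.round(2),o["wrist_force"][2].round(2),"yaw",o["ee_rot"].round(3),o["clock"]); return b
E
python3 - <<'E'
from h import *
tb()
p,d,T=shot("side","s5")
cv2.imwrite("pics/s5c.png",cv2.resize(p[150:300,200:400],(800,600),interpolation=cv2.INTER_CUBIC))
p,d,T=shot("wrist","w5");
E
```

```text
box mm [102.    1.4] z 106.5 F box [-0.44 -0.36] 0.57 yaw [-3.131 -0.004  1.702] 9.775
```

View pics/s5c.png

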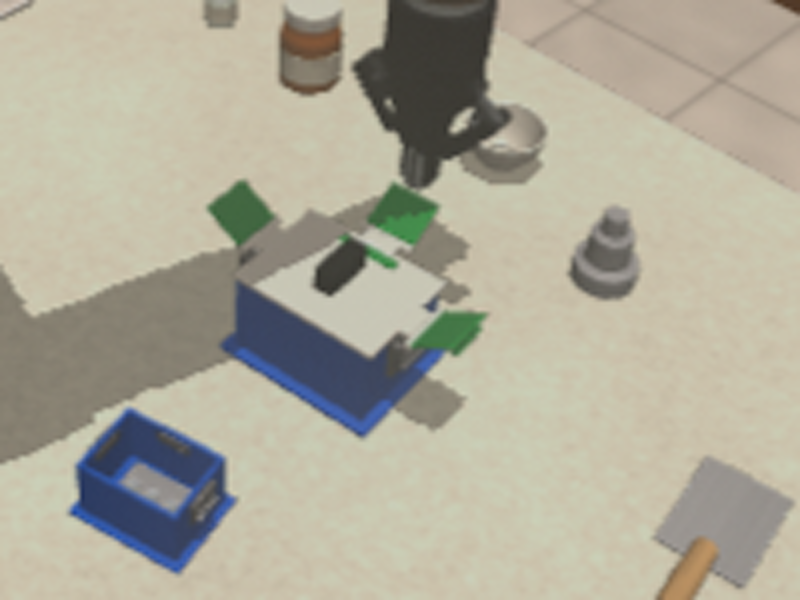

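View pics/w5.png

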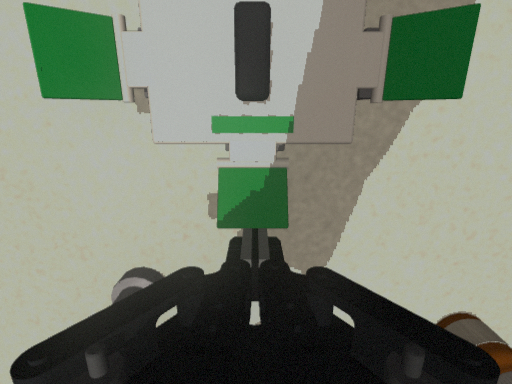

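The finger is lined up laterally with the far clip (flap columns 218–288, finger at about 255) and is just outboard of it. Next I fold the clip down.

>>> drive_tool --motion '[0,0,-8,0,0,0,0,0,-16,0,0,0,0,0,-24,0,0,0,0,0,-32,0,0,0,0,0,-36,0,0,0]'

```text
clock: 10.5
position: [0.612, -0.1257, 0.0771]
ee_rot: [3.14, 0.001, 1.701]
wrist_force: [0.3, -0.8, 0.0]
finger_gap: 0.0
```

Run:
```python
from h import *
tb()
```

```text
box mm [105.5  -0.2] z 77.1 F box [ 0.16 -0.78] 0.04 yaw [3.140e+00 1.000e-03 1.701e+00] 10.5
```

Run:
```python
from h import *
p,d,T=shot("side","s6")
cv2.imwrite("pics/s6c.png",cv2.resize(p[170:290,230:390],(800,600),interpolation=cv2.INTER_CUBIC))
p,d,T=shot("wrist","w6"); tb()
```

```text
box mm [1.04e+02 1.00e-01] z 76.1 F box [-0.36  0.04] 1.66 yaw [-3.139 -0.     1.701] 10.6
```

View pics/s6c.png

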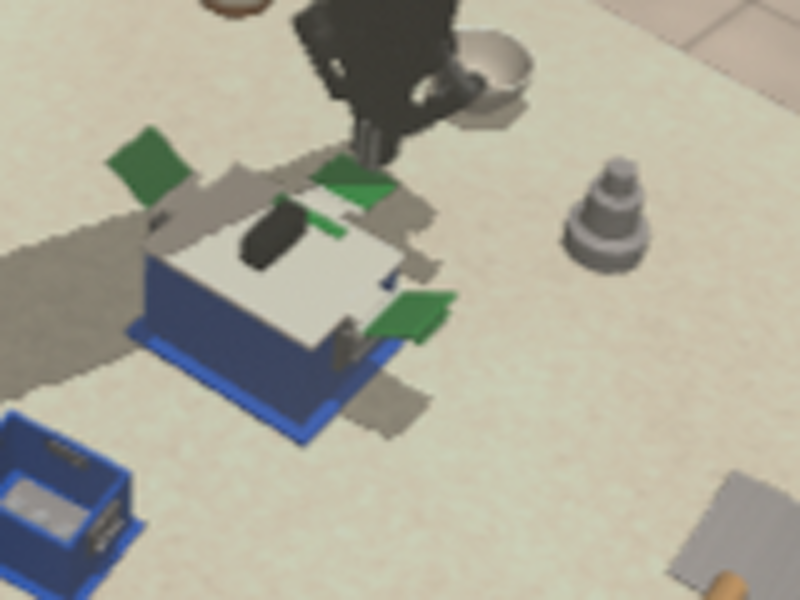

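View pics/w6.png

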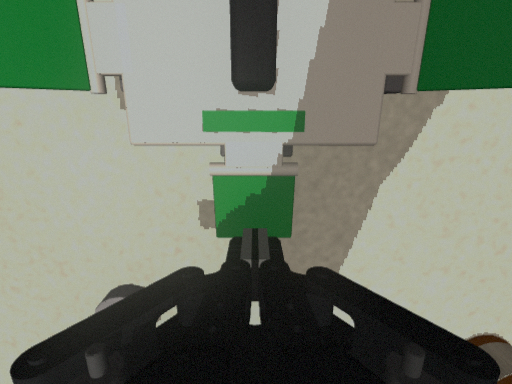

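>>> drive_tool --motion '[2,0,-5,0,0,0,2,0,-10,0,0,0,-1,0,-17,0,0,0,-5.5,-0.7,-22.5,0,0,0,-5.5,-0.7,-22.5,0,0,0]'

```text
clock: 11.22
position: [0.6053, -0.1262, 0.0536]
ee_rot: [-3.14, -0.001, 1.701]
wrist_force: [-0.1, 0.5, 0.8]
finger_gap: 0.001
```

Run:
```python
from h import *
tb()
p,d,T=shot("wrist","w7"); tb()
```

```text
box mm [98.8  0.1] z 53.6 F box [-0.01  0.47] 0.82 yaw [-3.140e+00 -1.000e-03  1.701e+00] 11.225
box mm [99.2  0.1] z 54.0 F box [1.49 1.  ] 0.94 yaw [-3.141e+00 -1.000e-03  1.701e+00] 11.275
```

View pics/w7.png

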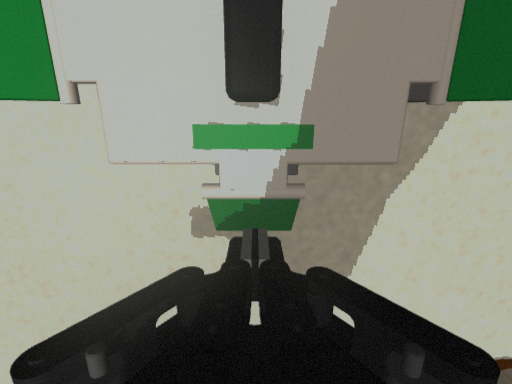

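The far flap is folding: it is foreshortened at rows 198–230, with the finger on its outer face.

>>> drive_tool --motion '[-1.5,-0.2,-1.2,0,0,0,-3,-0.4,-2.4,0,0,0,-4.5,-0.6,-3.7,0,0,0,-6,-0.8,-5,0,0,0,-6,-0.8,-5,0,0,0]'

```text
clock: 11.9
position: [0.5999, -0.1272, 0.0491]
ee_rot: [-3.141, 0.0, 1.701]
wrist_force: [1.3, 0.8, 0.3]
finger_gap: 0.004
```

>>> drive_tool --motion '[-1,-0.1,-0.6,0,0,0,-2,-0.3,-1.2,0,0,0,-2,-0.3,-1.2,0,0,0]'

```text
clock: 12.28
position: [0.598, -0.1274, 0.048]
ee_rot: [-3.141, 0.0, 1.701]
wrist_force: [1.4, 0.1, -0.3]
finger_gap: 0.002
```

>>> drive_tool --motion '[-1,-0.1,-0.6,0,0,0,-2,-0.3,-1.2,0,0,0,-2,-0.3,-1.2,0,0,0]'

```text
clock: 12.65
position: [0.5959, -0.1277, 0.0468]
ee_rot: [-3.141, -0.0, 1.701]
wrist_force: [1.3, 0.0, -1.0]
finger_gap: -0.005
```

>>> drive_tool --motion '[-1,-0.1,-0.4,0,0,0,-2,-0.3,-0.8,0,0,0,-2,-0.3,-0.8,0,0,0]'

```text
clock: 13.02
position: [0.594, -0.128, 0.046]
ee_rot: [-3.141, -0.0, 1.701]
wrist_force: [2.2, 0.6, -0.7]
finger_gap: -0.002
```

>>> drive_tool --motion '[-1,-0.1,-0.4,0,0,0,-1,-0.1,-0.4,0,0,0]'

```text
clock: 13.28
position: [0.593, -0.1281, 0.0457]
ee_rot: [-3.141, 0.0, 1.701]
wrist_force: [1.7, -0.2, -0.7]
finger_gap: -0.005
```

>>> drive_tool --motion '[-1,-0.1,-0.3,0,0,0,-1,-0.1,-0.3,0,0,0]'

```text
clock: 13.52
position: [0.592, -0.1282, 0.0454]
ee_rot: [-3.141, 0.0, 1.701]
wrist_force: [2.5, 0.7, -0.2]
finger_gap: -0.002
```

>>> drive_tool --motion '[-1,-0.1,-0.3,0,0,0,-1,-0.1,-0.3,0,0,0]'

```text
clock: 13.78
position: [0.591, -0.1283, 0.0451]
ee_rot: [-3.141, 0.0, 1.701]
wrist_force: [1.6, -0.2, -0.6]
finger_gap: 0.0
```

>>> drive_tool --motion '[-1,-0.1,-0.3,0,0,0,-1,-0.1,-0.3,0,0,0]'

```text
clock: 14.02
position: [0.59, -0.1284, 0.0447]
ee_rot: [-3.141, 0.0, 1.701]
wrist_force: [2.1, -0.5, -0.7]
finger_gap: -0.0
```

>>> drive_tool --motion '[-1,-0.1,-0.2,0,0,0,-1,-0.1,-0.2,0,0,0]'

```text
clock: 14.28
position: [0.589, -0.1285, 0.0446]
ee_rot: [-3.141, 0.0, 1.701]
wrist_force: [1.3, -0.7, 0.5]
finger_gap: -0.002
```

>>> drive_tool --motion '[-1,-0.1,-0.2,0,0,0,-1,-0.1,-0.2,0,0,0]'

```text
clock: 14.52
position: [0.588, -0.1286, 0.0444]
ee_rot: [-3.141, 0.0, 1.701]
wrist_force: [2.3, -0.4, -0.6]
finger_gap: -0.001
```

>>> drive_tool --motion '[-1,-0.1,-0.2,0,0,0,-1,-0.1,-0.2,0,0,0]'

```text
clock: 14.78
position: [0.587, -0.1287, 0.0442]
ee_rot: [-3.141, -0.0, 1.701]
wrist_force: [1.2, 0.1, -1.0]
finger_gap: -0.0
```

>>> drive_tool --motion '[-0.7,-0.1,-0.1,0,0,0,-0.7,-0.1,-0.1,0,0,0]'

```text
clock: 15.02
position: [0.5868, -0.1287, 0.0442]
ee_rot: [3.141, 0.0, 1.701]
wrist_force: [2.5, -0.2, -1.0]
finger_gap: -0.002
```

>>> drive_tool --motion '[-0.7,-0.1,-0.1,0,0,0,-0.7,-0.1,-0.1,0,0,0]'

```text
clock: 15.28
position: [0.5865, -0.1288, 0.0442]
ee_rot: [3.14, 0.0, 1.701]
wrist_force: [5.1, 1.3, -1.9]
finger_gap: -0.001
```

>>> drive_tool --motion '[-0.7,-0.1,-0.1,0,0,0,-0.7,-0.1,-0.1,0,0,0]'

```text
clock: 15.52
position: [0.5864, -0.1288, 0.0441]
ee_rot: [3.139, 0.0, 1.701]
wrist_force: [6.6, 0.0, -2.8]
finger_gap: -0.0
```

Contact with the bar: the force is rising. From here I use small steps with settling rows.

>>> drive_tool --motion '[-0.4,0,0,0,0,0,-0.4,0,0,0,0,0]'

```text
clock: 15.78
position: [0.5863, -0.1288, 0.0442]
ee_rot: [3.138, 0.0, 1.701]
wrist_force: [6.0, 0.6, -4.2]
finger_gap: 0.004
```

>>> drive_tool --motion '[-0.4,-0.1,0,0,0,0,-0.4,-0.1,0,0,0,0]'

```text
clock: 16.02
position: [0.5862, -0.1289, 0.0442]
ee_rot: [3.138, 0.0, 1.701]
wrist_force: [7.8, 1.1, -4.1]
finger_gap: -0.0
```

>>> drive_tool --motion '[-0.3,0,-0.5,0,0,0,-0.3,0,-0.5,0,0,0]'

```text
clock: 16.27
position: [0.5861, -0.1289, 0.0442]
ee_rot: [3.137, 0.0, 1.701]
wrist_force: [6.7, 0.6, -1.7]
finger_gap: 0.002
```

>>> drive_tool --motion '[-0.3,-0.1,-0.3,0,0,0,-0.3,-0.1,-0.3,0,0,0]'

```text
clock: 16.52
position: [0.5861, -0.1289, 0.0441]
ee_rot: [3.137, 0.0, 1.702]
wrist_force: [6.8, 2.1, -0.4]
finger_gap: -0.001
```

>>> drive_tool --motion '[-0.5,-0.1,-0.2,0,0,0,-0.5,-0.1,-0.2,0,0,0]'

```text
clock: 16.77
position: [0.586, -0.1289, 0.0441]
ee_rot: [3.136, 0.0, 1.702]
wrist_force: [7.7, 1.3, -1.0]
finger_gap: -0.002
```

>>> drive_tool --motion '[-0.4,-0.1,-0.2,0,0,0,-0.4,-0.1,-0.2,0,0,0]'

```text
clock: 17.02
position: [0.5859, -0.1289, 0.0441]
ee_rot: [3.135, 0.0, 1.702]
wrist_force: [8.3, 3.0, -1.5]
finger_gap: -0.001
```

>>> drive_tool --motion '[-0.4,-0.1,-0.2,0,0,0,-0.4,-0.1,-0.2,0,0,0]'

```text
clock: 17.27
position: [0.5858, -0.129, 0.044]
ee_rot: [3.134, 0.0, 1.702]
wrist_force: [9.0, 1.9, -0.4]
finger_gap: -0.004
```

>>> drive_tool --motion '[-0.4,-0.1,-0.2,0,0,0,-0.4,-0.1,-0.2,0,0,0]'

```text
clock: 17.52
position: [0.5857, -0.129, 0.044]
ee_rot: [3.134, 0.0, 1.702]
wrist_force: [8.6, 2.1, -0.8]
finger_gap: 0.003
```

Run:
```python
from h import *
tb()
p,d,T=shot("wrist","w8"); tb()
p,d,T=shot("side","s8"); tb()
cv2.imwrite("pics/s8c.png",cv2.resize(p[170:290,230:390],(800,600),interpolation=cv2.INTER_CUBIC))
```

```text
box mm [79.  -0.1] z 44.0 F box [8.8  0.99] -0.78 yaw [3.134 0.    1.702] 17.525
box mm [78.9 -0.1] z 44.0 F box [9.17 0.82] -0.64 yaw [3.134 0.    1.702] 17.575
box mm [79.  -0.1] z 44.0 F box [8.47 0.28] 0.06 yaw [3.134 0.    1.702] 17.625
```

View pics/w8.png

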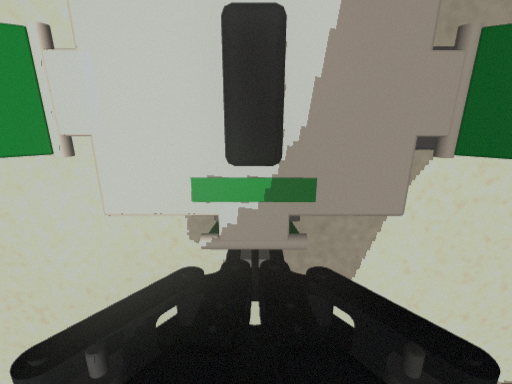

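View pics/s8c.png

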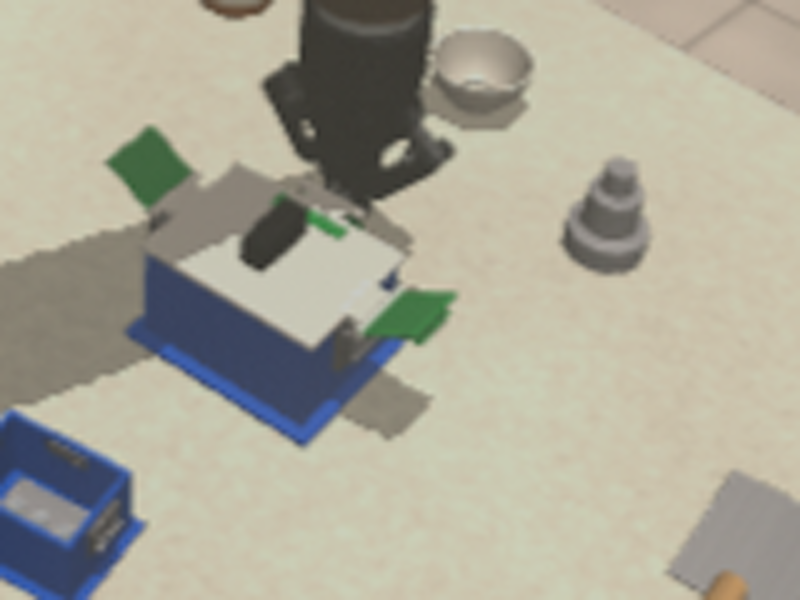

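The view shows the flap folded to near vertical, with only its sides visible at (210,228) and (293,228). The bead is on the bar at about 9 N, so I continue gently.

>>> drive_tool --motion '[-0.4,-0.1,-0.1,0,0,0,-0.4,-0.1,-0.1,0,0,0]'

```text
clock: 17.88
position: [0.5853, -0.129, 0.0439]
ee_rot: [3.134, 0.0, 1.702]
wrist_force: [7.7, 2.1, -0.8]
finger_gap: -0.003
```

>>> drive_tool --motion '[-0.4,-0.1,-0.1,0,0,0,-0.4,-0.1,-0.1,0,0,0]'

```text
clock: 18.12
position: [0.581, -0.1296, 0.0426]
ee_rot: [-3.141, 0.0, 1.701]
wrist_force: [2.7, 0.9, 1.7]
finger_gap: 0.0
```

>>> drive_tool --motion '[-0.3,0,-0.1,0,0,0,-0.3,0,-0.1,0,0,0]'

```text
clock: 18.38
position: [0.5811, -0.1297, 0.0424]
ee_rot: [3.141, -0.0, 1.701]
wrist_force: [2.7, 1.1, 2.4]
finger_gap: 0.001
```

It snapped: the force fell from 8 N to 2.7 N over 4 mm. I'll back off and verify.

>>> drive_tool --motion '[4,0.5,0,0,0,0,12,1.5,0,0,0,0,25,3,0,0,0,0,35,4,40,0,0,0,35,4,90,0,0,0]'

```text
clock: 19.0
position: [0.6149, -0.1255, 0.1305]
ee_rot: [-3.136, -0.001, 1.701]
wrist_force: [1.1, -0.0, 0.6]
finger_gap: 0.007
```

Run:
```python
from h import *
tb()
p,d,T=shot("wrist","w9"); print(get_obs()["joints"].round(2))
```

```text
box mm [108.4  -0.4] z 130.5 F box [ 1.13 -0.19] 0.65 yaw [-3.136e+00 -1.000e-03  1.701e+00] 19.0
[-0.2   0.54  0.22  1.24 -0.   -0.33]
```

View pics/w9.png

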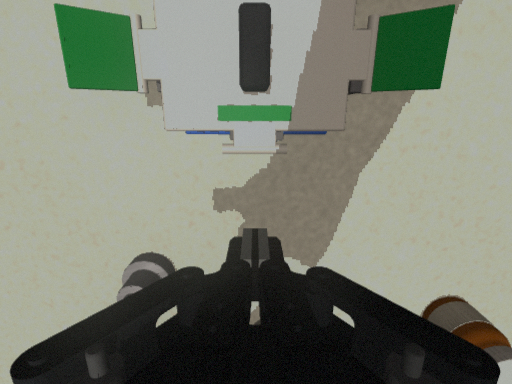

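The far clip is shut: its flap is no longer visible from above. Next is the left clip, with the gripper turned a quarter turn so its slim side presses.

>>> drive_tool --motion '[-8,15,15,0,0,-0.16,-18,30,30,0,0,-0.32,-30,45,30,0,0,-0.48,-42,60,30,0,0,-0.64,-54,75,30,0,0,-0.8]'

```text
clock: 19.68
position: [0.561, -0.0504, 0.1613]
ee_rot: [-3.14, 0.001, 0.896]
wrist_force: [-0.2, 0.9, 0.5]
finger_gap: -0.002
```

>>> drive_tool --motion '[-18,10,0,0,0,-0.16,-36,20,0,0,0,-0.32,-54,28,0,0,0,-0.48,-68,30,-5,0,0,-0.64,-68,30,-15,0,0,-0.77]'

```text
clock: 20.3
position: [0.4928, -0.0207, 0.1468]
ee_rot: [3.141, 0.001, 0.127]
wrist_force: [0.2, -0.3, -1.9]
finger_gap: -0.0
```

Run:
```python
from h import *
p,d,T=shot("wrist","w10"); tb()
```

```text
box mm [  0.5 119.4] z 145.3 F box [-0.61 -0.49] -1.16 yaw [-3.142e+00  3.000e-03  1.240e-01] 20.35
```

View pics/w10.png

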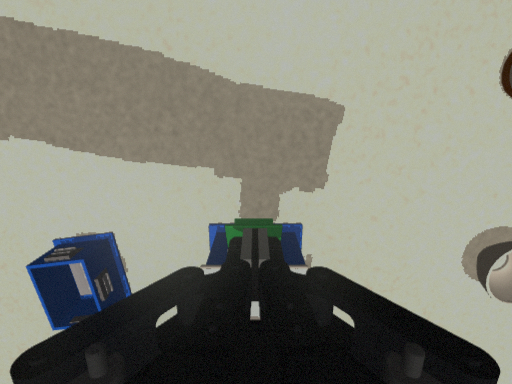

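The flap is centred under the finger at (255,225). Folding it down.

>>> drive_tool --motion '[0,0,-25,0,0,0.004,0,0,-40,0,0,0.004,0,0,-48,0,0,0.004,0,0,-56,0,0,0.004,0,0,-64,0,0,0.004]'

```text
clock: 20.98
position: [0.4922, -0.0153, 0.0827]
ee_rot: [-3.129, 0.002, 0.139]
wrist_force: [-2.0, 10.5, 1.8]
finger_gap: -0.003
```

>>> drive_tool --motion '[0,1,-8,0,0,0,0,1,-14,0,0,0,0.3,-2,-20,0,0,0,0.8,-6,-26,0,0,0,0.8,-6,-26,0,0,0]'

```text
clock: 21.6
position: [0.4946, -0.0274, 0.0566]
ee_rot: [3.142, 0.0, 0.134]
wrist_force: [0.6, 1.9, 0.1]
finger_gap: 0.002
```

Run:
```python
from h import *
p,d,T=shot("side","s11"); tb()
cv2.imwrite("pics/s11c.png",cv2.resize(p[170:290,230:390],(800,600),interpolation=cv2.INTER_CUBIC))
```

```text
box mm [  1.9 112.8] z 56.8 F box [-0.54  0.77] 0.92 yaw [-3.141  0.     0.134] 21.65
```

View pics/s11c.png

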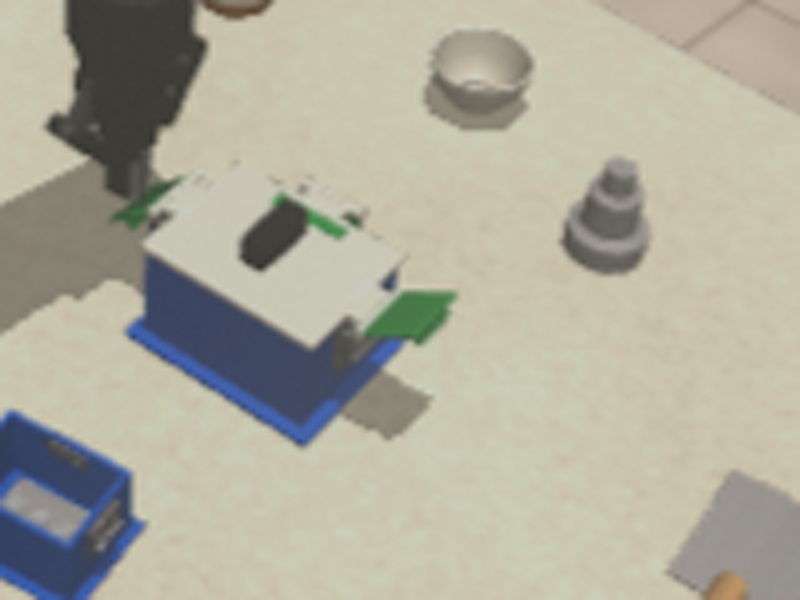

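Folding is under way. The first call briefly read 10.5 N because it was too quick, so I'll go slower from here.

>>> drive_tool --motion '[0.1,-1,-2,0,0,0,0.3,-2.2,-4,0,0,0,0.4,-3.6,-5.8,0,0,0,0.6,-5,-7.5,0,0,0,0.6,-5,-7.5,0,0,0]'

```text
clock: 22.28
position: [0.4954, -0.0318, 0.0494]
ee_rot: [-3.142, -0.0, 0.135]
wrist_force: [0.7, 0.5, 1.3]
finger_gap: -0.002
```

>>> drive_tool --motion '[0.1,-1,-0.8,0,0,0,0.3,-2,-1.6,0,0,0,0.3,-2,-1.6,0,0,0]'

```text
clock: 22.65
position: [0.4956, -0.0338, 0.0479]
ee_rot: [3.142, -0.0, 0.135]
wrist_force: [0.1, 1.0, 1.1]
finger_gap: 0.003
```

>>> drive_tool --motion '[0.1,-1,-0.6,0,0,0,0.3,-2,-1.2,0,0,0,0.3,-2,-1.2,0,0,0]'

```text
clock: 23.02
position: [0.4959, -0.0351, 0.0469]
ee_rot: [-3.14, -0.0, 0.135]
wrist_force: [-0.9, 4.8, 5.4]
finger_gap: -0.004
```

Bead contact on the left clip. Fine steps now, with no extra downward push.

>>> drive_tool --motion '[0,-0.4,0,0,0,0,0,-0.4,0,0,0,0]'

```text
clock: 23.28
position: [0.4959, -0.0353, 0.0469]
ee_rot: [-3.14, -0.0, 0.136]
wrist_force: [-1.4, 4.8, 4.4]
finger_gap: -0.001
```

>>> drive_tool --motion '[0.1,-0.4,0,0,0,0,0.1,-0.4,0,0,0,0]'

```text
clock: 23.52
position: [0.4959, -0.0354, 0.0468]
ee_rot: [-3.139, -0.0, 0.136]
wrist_force: [-1.3, 6.7, 5.1]
finger_gap: 0.0
```

>>> drive_tool --motion '[0,-0.4,0,0,0,0,0,-0.4,0,0,0,0]'

```text
clock: 23.78
position: [0.4959, -0.0355, 0.0468]
ee_rot: [-3.139, -0.0, 0.136]
wrist_force: [-0.1, 7.5, 4.3]
finger_gap: 0.001
```

>>> drive_tool --motion '[0.1,-0.4,-0.1,0,0,0,0.1,-0.4,-0.1,0,0,0]'

```text
clock: 24.02
position: [0.4959, -0.0357, 0.0467]
ee_rot: [-3.138, -0.0, 0.136]
wrist_force: [-0.6, 7.5, 4.8]
finger_gap: -0.002
```

>>> drive_tool --motion '[0,-0.4,-0.1,0,0,0,0,-0.4,-0.1,0,0,0]'

```text
clock: 24.28
position: [0.4959, -0.0362, 0.0464]
ee_rot: [-3.138, -0.0, 0.136]
wrist_force: [-0.1, 6.1, 0.9]
finger_gap: -0.001
```

>>> drive_tool --motion '[0,-0.3,-0.1,0,0,0,0,-0.3,-0.1,0,0,0]'

```text
clock: 24.52
position: [0.4959, -0.0377, 0.0459]
ee_rot: [-3.141, 0.0, 0.136]
wrist_force: [1.7, 2.5, 0.5]
finger_gap: 0.001
```

>>> drive_tool --motion '[0.1,-0.7,-0.2,0,0,0,0.1,-0.7,-0.2,0,0,0]'

```text
clock: 24.78
position: [0.4958, -0.0396, 0.0459]
ee_rot: [3.14, 0.001, 0.134]
wrist_force: [0.3, 0.2, 0.5]
finger_gap: -0.001
```

>>> drive_tool --motion '[0.1,-0.7,-0.2,0,0,0,0.1,-0.7,-0.2,0,0,0]'

```text
clock: 25.02
position: [0.4961, -0.0398, 0.046]
ee_rot: [3.141, 0.0, 0.135]
wrist_force: [0.5, 0.5, -0.4]
finger_gap: -0.001
```

>>> drive_tool --motion '[0.1,-0.8,-0.2,0,0,0,0.1,-0.8,-0.2,0,0,0]'

```text
clock: 25.28
position: [0.4962, -0.0402, 0.0458]
ee_rot: [-3.141, 0.0, 0.135]
wrist_force: [-0.4, 1.2, 1.7]
finger_gap: 0.003
```

>>> drive_tool --motion '[0.1,-0.8,-0.2,0,0,0,0.1,-0.8,-0.2,0,0,0]'

```text
clock: 25.52
position: [0.4963, -0.0409, 0.0455]
ee_rot: [-3.141, 0.0, 0.135]
wrist_force: [-0.8, 2.4, -1.5]
finger_gap: 0.001
```

>>> drive_tool --motion '[0.1,-0.8,-0.2,0,0,0,0.1,-0.8,-0.2,0,0,0]'

```text
clock: 25.78
position: [0.4964, -0.0415, 0.0453]
ee_rot: [-3.141, 0.0, 0.135]
wrist_force: [-1.2, 3.3, 1.7]
finger_gap: 0.002
```

>>> drive_tool --motion '[-0.5,4,0,0,0,0,-1.5,12,0,0,0,0,-3,25,0,0,0,0,-4,35,30,0,0,0,-4,35,70,0,0,0]'

```text
clock: 26.4
position: [0.4912, -0.0056, 0.1151]
ee_rot: [-3.141, 0.003, 0.137]
wrist_force: [-0.1, -0.3, 0.2]
finger_gap: 0.0
```

Run:
```python
from h import *
p,d,T=shot("side","s12"); tb()
cv2.imwrite("pics/s12c.png",cv2.resize(p[170:290,230:390],(800,600),interpolation=cv2.INTER_CUBIC))
p,d,T=shot("wrist","w12");p,d,T=shot("scene","c12")
cv2.imwrite("pics/c12c.png",cv2.resize(p[140:215,160:260],(800,600),interpolation=cv2.INTER_CUBIC))
```

```text
box mm [  5.4 133.7] z 121.2 F box [ 1.43 -0.84] 2.83 yaw [ 3.14  -0.007  0.136] 26.45
```

View pics/s12c.png

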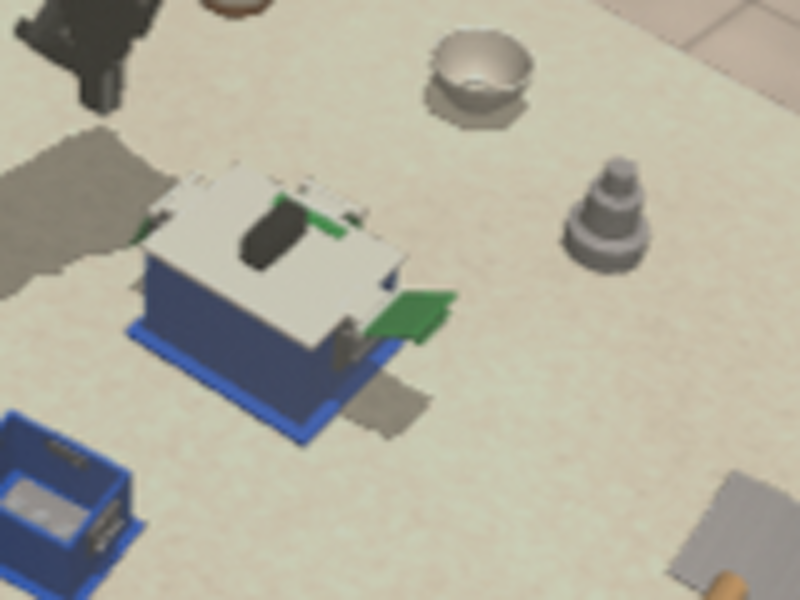

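View pics/c12c.png

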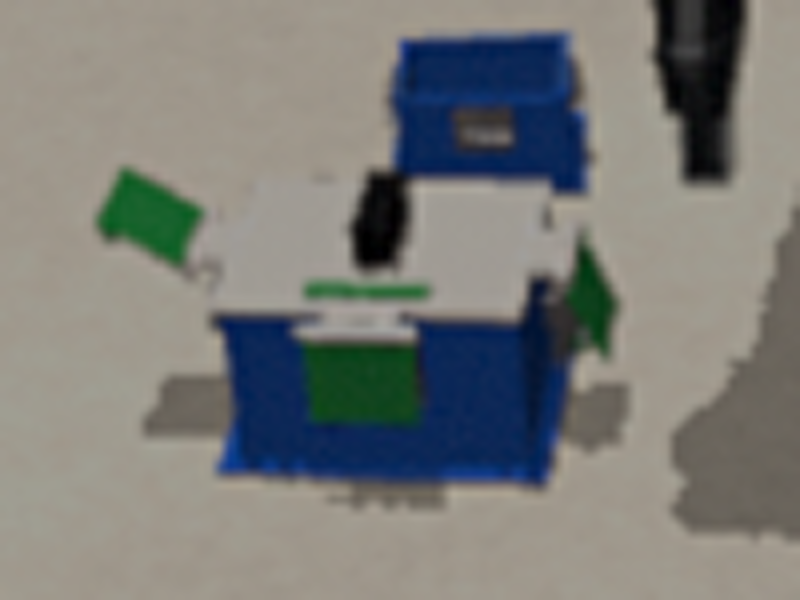

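The left clip stays folded by itself: scene crop (592,300), lying steeply along its side. The far clip is hanging flat at (365,385). Now across to the right clip.

>>> drive_tool --motion '[0,0,40,0,0,0,6,-50,45,0,0,0,13,-105,45,0,0,0,20,-160,45,0,0,0,27,-215,45,0,0,0]'

```text
clock: 27.18
position: [0.5191, -0.2229, 0.159]
ee_rot: [-3.141, 0.002, 0.135]
wrist_force: [0.8, 1.0, 0.1]
finger_gap: 0.004
```

>>> drive_tool --motion '[4,-31,0,0,0,-0.004,4,-31,-20,0,0,-0.004,4,-31,-20,0,0,-0.004]'

```text
clock: 27.55
position: [0.5215, -0.2521, 0.1372]
ee_rot: [-3.138, 0.005, 0.13]
wrist_force: [-0.0, 0.6, 0.5]
finger_gap: -0.0
```

Run:
```python
from h import *
p,d,T=shot("wrist","w13"); tb()
from h import *
z=np.load("pics/c12.npz");P=cloud("scene",z["d"]);h=cv2.cvtColor(z["p"],cv2.COLOR_BGR2HSV)
g=cv2.inRange(h,(50,100,30),(80,255,255)); k,l,s,ce=cv2.connectedComponentsWithStats(g)
for i in range(1,k):
    if s[i,4]>10 and abs(ce[i][0]-210)<40:
        q=P[l==i]; b=(q[:,:2]-C0)@RB*1000; print(ce[i].round(),s[i,4],np.percentile(np.c_[b,q[:,2]*1000],[5,50,95],axis=0).round(1).tolist())
        if b[:,1].mean()>60: print(np.polyfit(q[:,2]*1000,b[:,1],1))
```

```text
box mm [   0.  -113.8] z 138.5 F box [ 0.49 -0.53] 0.9 yaw [-3.139  0.004  0.131] 27.6
[178. 167.] 81 [[-16.8, -108.1, 83.8], [3.1, -95.0, 91.3], [18.9, -81.0, 100.8]]
[233. 177.] 37 [[-7.3, 79.0, 49.7], [9.3, 84.1, 62.9], [23.5, 89.9, 73.0]]
[ -0.40679029 109.20194522]
[206. 176.] 14 [[33.7, -18.8, 80.2], [36.8, -0.6, 81.9], [39.5, 18.5, 83.9]]
[205. 187.] 128 [[61.4, -18.2, 41.8], [64.3, 0.8, 58.2], [67.1, 19.5, 73.4]]
```

View pics/w13.png

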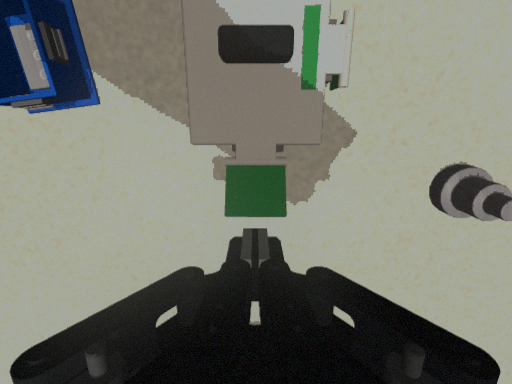

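The right flap (225–287, 165–217) is lined up with the finger. The left clip's slope gives about 1.18 rad from coarse pixels. I descend slowly onto the right flap.

>>> drive_tool --motion '[0,0,-20,0,0,0,0,0,-33,0,0,0,0,0,-37,0,0,0,0,0,-41,0,0,0,0,0,-45,0,0,0]'

```text
clock: 28.22
position: [0.5241, -0.2531, 0.0959]
ee_rot: [3.141, -0.001, 0.131]
wrist_force: [0.1, -0.4, 0.3]
finger_gap: 0.001
```

>>> drive_tool --motion '[0,0,-4,0,0,0,0,0,-8,0,0,0,0,0,-12,0,0,0,0,0,-12,0,0,0]'

```text
clock: 28.72
position: [0.5232, -0.2527, 0.0829]
ee_rot: [-3.141, 0.001, 0.131]
wrist_force: [0.3, 0.8, 0.1]
finger_gap: -0.004
```

>>> drive_tool --motion '[0.1,-1,-4,0,0,0,0.3,-2.5,-8,0,0,0,0.5,-4,-12,0,0,0,0.7,-5,-16,0,0,0,0.7,-5,-16,0,0,0]'

```text
clock: 29.35
position: [0.5241, -0.2581, 0.0669]
ee_rot: [3.141, 0.001, 0.131]
wrist_force: [-0.2, -0.2, 1.0]
finger_gap: -0.0
```

>>> drive_tool --motion '[0,0,-3,0,0,0,-0.1,1,-6,0,0,0,-0.4,3,-9.5,0,0,0,-0.7,5,-13,0,0,0,-0.7,5,-13,0,0,0]'

```text
clock: 29.98
position: [0.5234, -0.2526, 0.0541]
ee_rot: [-3.141, 0.0, 0.131]
wrist_force: [0.4, -0.8, 0.9]
finger_gap: -0.001
```

Run:
```python
from h import *
p,d,T=shot("wrist","w14"); tb()
```

```text
box mm [   1.1 -114.7] z 54.2 F box [ 0.36 -0.09] 0.91 yaw [-3.142  0.     0.131] 30.025
```

View pics/w14.png

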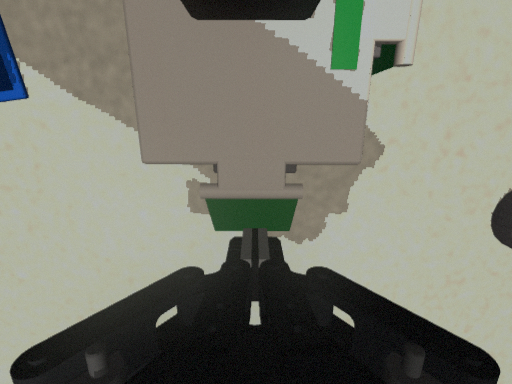

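The right flap is folding cleanly, with the finger on it at (255,232). I press inward.

>>> drive_tool --motion '[-0.2,1.4,-1.2,0,0,0,-0.4,2.8,-2.4,0,0,0,-0.6,4.2,-3.6,0,0,0,-0.7,5.5,-4.8,0,0,0,-0.7,5.5,-4.8,0,0,0]'

```text
clock: 30.65
position: [0.5228, -0.2472, 0.0494]
ee_rot: [-3.141, 0.0, 0.131]
wrist_force: [0.5, -1.1, 0.0]
finger_gap: -0.003
```

>>> drive_tool --motion '[-0.1,1,-0.6,0,0,0,-0.1,1,-0.6,0,0,0]'

```text
clock: 30.9
position: [0.5227, -0.2463, 0.049]
ee_rot: [-3.141, 0.0, 0.131]
wrist_force: [-0.6, -2.0, -0.1]
finger_gap: 0.003
```

>>> drive_tool --motion '[-0.1,1,-0.6,0,0,0,-0.1,1,-0.6,0,0,0]'

```text
clock: 31.15
position: [0.5226, -0.2453, 0.0483]
ee_rot: [-3.141, 0.0, 0.131]
wrist_force: [1.1, -1.7, -0.3]
finger_gap: -0.004
```

>>> drive_tool --motion '[-0.1,1,-0.5,0,0,0,-0.1,1,-0.5,0,0,0]'

```text
clock: 31.4
position: [0.5225, -0.2442, 0.0479]
ee_rot: [-3.141, 0.0, 0.131]
wrist_force: [-0.3, -1.0, -0.3]
finger_gap: 0.001
```

>>> drive_tool --motion '[-0.1,1,-0.5,0,0,0,-0.1,1,-0.5,0,0,0]'

```text
clock: 31.65
position: [0.5224, -0.2433, 0.0473]
ee_rot: [-3.141, 0.0, 0.131]
wrist_force: [0.1, -1.1, 0.1]
finger_gap: -0.002
```

>>> drive_tool --motion '[-0.1,1,-0.5,0,0,0,-0.1,1,-0.5,0,0,0]'

```text
clock: 31.9
position: [0.5223, -0.2423, 0.0468]
ee_rot: [-3.141, 0.0, 0.131]
wrist_force: [-0.3, -0.7, -0.8]
finger_gap: -0.002
```

>>> drive_tool --motion '[-0.1,1,-0.4,0,0,0,-0.1,1,-0.4,0,0,0]'

```text
clock: 32.15
position: [0.5222, -0.2413, 0.0465]
ee_rot: [-3.141, 0.0, 0.131]
wrist_force: [-0.2, -1.6, -0.7]
finger_gap: 0.002
```

>>> drive_tool --motion '[-0.1,1,-0.4,0,0,0,-0.1,1,-0.4,0,0,0]'

```text
clock: 32.4
position: [0.5221, -0.2403, 0.0461]
ee_rot: [-3.141, 0.0, 0.131]
wrist_force: [-0.1, -1.4, 0.0]
finger_gap: -0.0
```

>>> drive_tool --motion '[-0.1,1,-0.3,0,0,0,-0.1,1,-0.3,0,0,0]'

```text
clock: 32.65
position: [0.522, -0.2393, 0.0458]
ee_rot: [-3.141, -0.0, 0.131]
wrist_force: [0.5, -1.7, -0.7]
finger_gap: -0.0
```

>>> drive_tool --motion '[-0.1,0.8,-0.3,0,0,0,-0.1,0.8,-0.3,0,0,0]'

```text
clock: 32.9
position: [0.5219, -0.2385, 0.0455]
ee_rot: [-3.141, 0.0, 0.131]
wrist_force: [-0.1, -2.2, -0.9]
finger_gap: 0.0
```

>>> drive_tool --motion '[-0.1,0.8,-0.3,0,0,0,-0.1,0.8,-0.3,0,0,0]'

```text
clock: 33.15
position: [0.5218, -0.2377, 0.0452]
ee_rot: [-3.142, 0.0, 0.131]
wrist_force: [0.4, -2.6, -0.0]
finger_gap: -0.003
```

>>> drive_tool --motion '[-0.1,0.8,-0.2,0,0,0,-0.1,0.8,-0.2,0,0,0]'

```text
clock: 33.4
position: [0.5217, -0.2369, 0.045]
ee_rot: [-3.142, 0.0, 0.131]
wrist_force: [0.1, -1.5, -0.7]
finger_gap: 0.001
```

>>> drive_tool --motion '[-0.1,0.8,-0.2,0,0,0,-0.1,0.8,-0.2,0,0,0]'

```text
clock: 33.65
position: [0.5216, -0.2361, 0.0448]
ee_rot: [-3.141, 0.0, 0.131]
wrist_force: [0.2, -2.0, -0.5]
finger_gap: 0.003
```

>>> drive_tool --motion '[-0.1,0.7,-0.2,0,0,0,-0.1,0.7,-0.2,0,0,0]'

```text
clock: 33.9
position: [0.5216, -0.2354, 0.0446]
ee_rot: [-3.141, -0.0, 0.131]
wrist_force: [-0.2, -2.0, -1.9]
finger_gap: 0.001
```

>>> drive_tool --motion '[-0.1,0.7,-0.2,0,0,0,-0.1,0.7,-0.2,0,0,0]'

```text
clock: 34.15
position: [0.5215, -0.2347, 0.0444]
ee_rot: [-3.142, -0.0, 0.131]
wrist_force: [0.3, -1.0, -0.6]
finger_gap: 0.001
```

>>> drive_tool --motion '[-0.1,0.6,-0.2,0,0,0,-0.1,0.6,-0.2,0,0,0]'

```text
clock: 34.4
position: [0.5214, -0.2341, 0.0442]
ee_rot: [-3.142, -0.0, 0.131]
wrist_force: [0.8, -0.9, -1.7]
finger_gap: 0.002
```

>>> drive_tool --motion '[-0.1,0.6,-0.1,0,0,0,-0.1,0.6,-0.1,0,0,0]'

```text
clock: 34.65
position: [0.5213, -0.2335, 0.0441]
ee_rot: [-3.141, -0.0, 0.131]
wrist_force: [0.3, -1.8, -0.8]
finger_gap: -0.0
```

>>> drive_tool --motion '[-0.1,0.6,-0.1,0,0,0,-0.1,0.6,-0.1,0,0,0]'

```text
clock: 34.9
position: [0.5212, -0.2332, 0.044]
ee_rot: [3.141, -0.0, 0.131]
wrist_force: [0.9, -2.3, -0.4]
finger_gap: 0.001
```

>>> drive_tool --motion '[-0.1,0.6,-0.1,0,0,0,-0.1,0.6,-0.1,0,0,0]'

```text
clock: 35.15
position: [0.5212, -0.2329, 0.044]
ee_rot: [3.14, -0.0, 0.131]
wrist_force: [1.5, -5.1, -2.1]
finger_gap: 0.001
```

>>> drive_tool --motion '[-0.1,0.6,-0.1,0,0,0,-0.1,0.6,-0.1,0,0,0]'

```text
clock: 35.4
position: [0.5212, -0.2327, 0.0439]
ee_rot: [3.14, -0.0, 0.13]
wrist_force: [0.7, -5.9, -2.1]
finger_gap: -0.001
```

Bead contact on the right clip, so small steps again.

>>> drive_tool --motion '[0,0.4,-0.3,0,0,0,0,0.4,-0.3,0,0,0]'

```text
clock: 35.65
position: [0.5212, -0.2326, 0.0439]
ee_rot: [3.139, -0.0, 0.13]
wrist_force: [0.9, -5.4, -0.4]
finger_gap: 0.002
```

>>> drive_tool --motion '[-0.1,0.4,-0.3,0,0,0,-0.1,0.4,-0.3,0,0,0]'

```text
clock: 35.9
position: [0.5212, -0.2325, 0.0438]
ee_rot: [3.139, -0.0, 0.13]
wrist_force: [-0.3, -6.6, 0.4]
finger_gap: -0.001
```

>>> drive_tool --motion '[-0.1,0.4,-0.2,0,0,0,-0.1,0.4,-0.2,0,0,0]'

```text
clock: 36.15
position: [0.5212, -0.2323, 0.0438]
ee_rot: [3.138, -0.001, 0.13]
wrist_force: [-0.0, -8.1, 0.5]
finger_gap: 0.002
```

>>> drive_tool --motion '[0,0.4,-0.2,0,0,0,0,0.4,-0.2,0,0,0]'

```text
clock: 36.4
position: [0.5212, -0.2323, 0.0437]
ee_rot: [3.137, -0.001, 0.13]
wrist_force: [-0.5, -7.3, 1.4]
finger_gap: -0.002
```

>>> drive_tool --motion '[-0.1,0.4,-0.1,0,0,0,-0.1,0.4,-0.1,0,0,0]'

```text
clock: 36.65
position: [0.5212, -0.2321, 0.0437]
ee_rot: [3.137, -0.001, 0.13]
wrist_force: [-0.4, -8.6, -0.1]
finger_gap: 0.0
```

>>> drive_tool --motion '[0,0.4,0,0,0,0,0,0.4,0,0,0,0]'

```text
clock: 36.9
position: [0.5212, -0.2321, 0.0437]
ee_rot: [3.136, -0.001, 0.129]
wrist_force: [-0.1, -9.3, 1.4]
finger_gap: 0.002
```

>>> drive_tool --motion '[0,0.4,-0.1,0,0,0,0,0.4,-0.1,0,0,0]'

```text
clock: 37.15
position: [0.5211, -0.2314, 0.0435]
ee_rot: [3.137, -0.001, 0.129]
wrist_force: [0.2, -8.1, 1.0]
finger_gap: -0.003
```

>>> drive_tool --motion '[0,0,0,0,0,0,0,0,0,0,0,0]'

```text
clock: 37.4
position: [0.5208, -0.2293, 0.0431]
ee_rot: [3.141, -0.001, 0.131]
wrist_force: [0.6, -2.6, 1.1]
finger_gap: 0.001
```

It snapped: 9 N down to 2.6 N over 3 mm. One small step to confirm it bottoms, then I back off.

>>> drive_tool --motion '[-0.1,0.6,-0.1,0,0,0,-0.1,0.6,-0.1,0,0,0]'

```text
clock: 37.65
position: [0.5204, -0.2276, 0.0425]
ee_rot: [-3.14, 0.0, 0.132]
wrist_force: [-0.5, -1.4, 1.0]
finger_gap: 0.001
```

>>> drive_tool --motion '[0.5,-4,0,0,0,0,1.5,-12,0,0,0,0,3,-25,0,0,0,0,4,-35,40,0,0,0,-10,-35,95,0,0,0]'

```text
clock: 38.28
position: [0.51, -0.2644, 0.1367]
ee_rot: [-3.14, 0.003, 0.13]
wrist_force: [-0.1, -0.3, 0.0]
finger_gap: -0.001
```

```bash
cat > chk.py <<'E'
import sys
from h import *
t=sys.argv[1]; tb()
for n,c in (("scene",(140,215,160,260)),("side",(170,290,230,390)),("wrist",None)):
    p,d,T=shot(n,f"{n}{t}"); P=cloud(n,d,T)
    if c: cv2.imwrite(f"pics/{n}{t}c.png",cv2.resize(p[c[0]:c[1],c[2]:c[3]],(800,600),interpolation=cv2.INTER_CUBIC))
    h=cv2.cvtColor(p,cv2.COLOR_BGR2HSV); g=cv2.inRange(h,(50,100,25),(80,255,255)); k,l,s,ce=cv2.connectedComponentsWithStats(g)
    for i in range(1,k):
        q=P[(l==i)&(d>0)]
        if s[i,4]>10 and len(q)>8:
            b=(q[:,:2]-C0)@RB*1000
            if np.abs(np.median(b,0)).max()<130: print(n,ce[i].round(),s[i,4],np.percentile(np.c_[b,q[:,2]*1000],[5,50,95],axis=0).round(1).tolist(), "slopes",np.polyfit(q[:,2]*1000,b[:,0],1)[0].round(2),np.polyfit(q[:,2]*1000,b[:,1],1)[0].round(2))
E
python3 chk.py 20
```

```text
box mm [ -13.8 -124.4] z 136.7 F box [-0.16 -0.33] 0.0 yaw [-3.14e+00  3.00e-03  1.30e-01] 38.275
scene [233. 177.] 39 [[-13.4, 79.4, 49.9], [10.0, 84.2, 60.3], [22.7, 89.6, 72.8]] slopes -0.09 -0.42
scene [206. 176.] 14 [[34.2, -18.8, 80.6], [37.2, 0.1, 82.3], [38.8, 18.4, 83.8]] slopes 1.36 2.15
scene [205. 187.] 129 [[60.6, -18.4, 41.5], [63.7, 0.5, 57.9], [66.5, 19.2, 73.0]] slopes -0.06 0.04
side [295. 215.] 12 [[32.2, -22.0, 79.9], [35.9, -11.9, 81.6], [38.4, -2.9, 83.4]] slopes -0.95 -1.36
wrist [322.  34.] 997 [[31.6, -24.3, 80.4], [35.9, -4.9, 81.6], [40.3, 12.8, 82.8]] slopes -0.35 0.88
wrist [346.  58.] 13 [[59.7, -18.3, 56.1], [60.0, -16.2, 60.5], [60.2, -14.9, 66.1]] slopes -0.04 -0.23
wrist [343.  69.] 17 [[59.7, -23.6, 45.5], [60.8, -23.1, 51.4], [62.1, -21.9, 63.2]] slopes -0.08 0.0
```

View pics/scene20c.png

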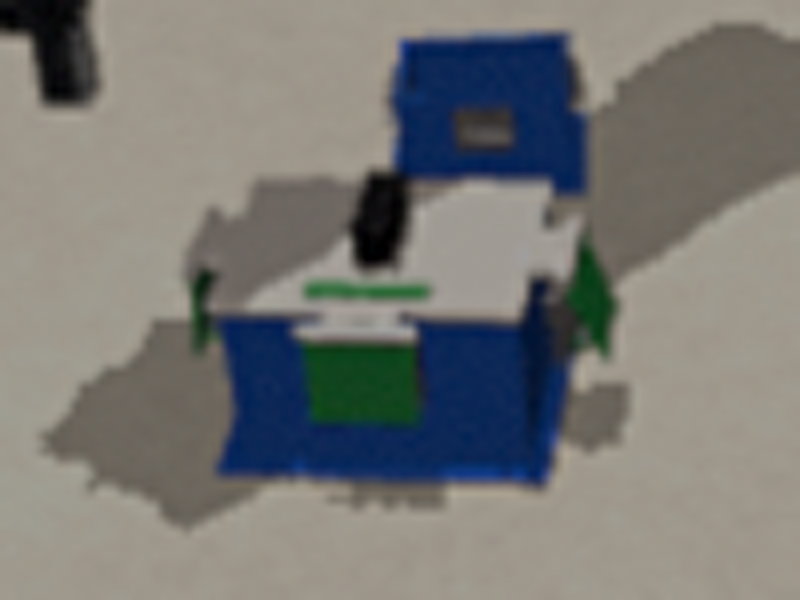

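View pics/side20c.png

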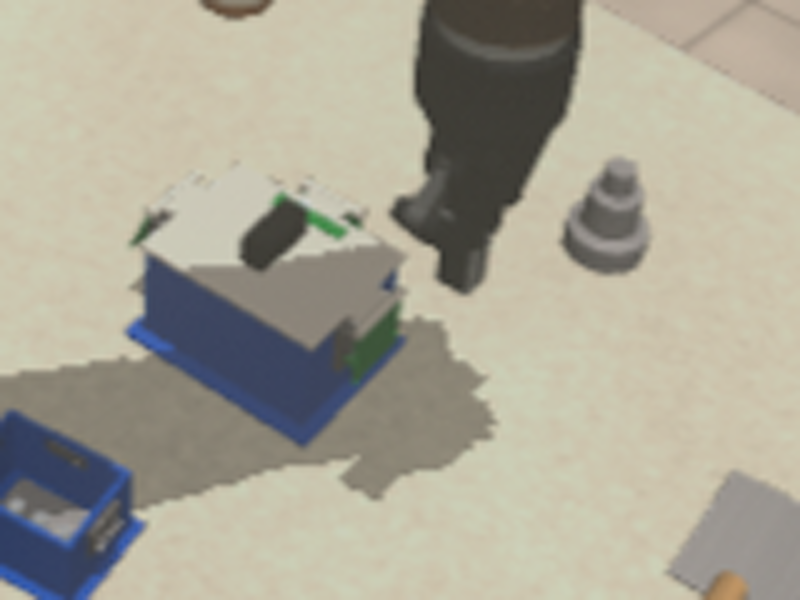

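The right and far clips hang vertical. The left one stays shut but at only about 1.17 rad, which is too close to the limit to trust a coarse view. I'll go back for a close look at it.

>>> drive_tool --motion '[0,20,25,0,0,0,-3,75,27,0,0,0,-8,135,27,0,0,0,-13,195,27,0,0,0,-19,250,27,0,0,0]'

```text
clock: 39.05
position: [0.4908, -0.0118, 0.1632]
ee_rot: [-3.141, 0.002, 0.131]
wrist_force: [0.2, -0.6, -0.3]
finger_gap: -0.002
```

>>> drive_tool --motion '[0,28,-10,0,0,0,0,40,-50,0,0,0,0,40,-65,0,0,0,0,40,-65,0,0,0]'

```text
clock: 39.55
position: [0.4902, 0.0259, 0.0979]
ee_rot: [-3.141, 0.004, 0.13]
wrist_force: [-0.3, -0.5, 1.0]
finger_gap: 0.001
```

```bash
python3 chk.py 21 | grep -v side
```

```text
box mm [  4.5 166. ] z 97.9 F box [-0.4  -0.49] 0.99 yaw [-3.141  0.004  0.13 ] 39.55
scene [233. 177.] 35 [[-8.3, 79.4, 50.2], [9.8, 84.1, 61.3], [22.1, 89.7, 73.4]] slopes -0.09 -0.42
scene [206. 176.] 14 [[34.8, -19.1, 80.8], [37.4, 0.0, 82.3], [40.1, 17.9, 84.5]] slopes 1.47 -0.09
scene [205. 187.] 127 [[61.4, -18.9, 41.6], [63.7, 0.6, 58.4], [66.8, 19.5, 73.8]] slopes -0.05 0.03
wrist [255. 314.] 242 [[3.0, 79.3, 53.1], [7.0, 82.8, 62.5], [10.2, 153.2, 147.2]] slopes 0.01 0.79
```

View pics/wrist21.png

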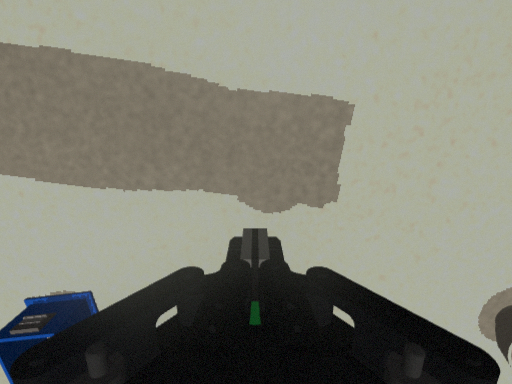

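Run:
```python
from h import *
z=np.load("pics/wrist21.npz");p,d,T=z["p"],z["d"],z["T"];P=cloud("wrist",d,T)
h=cv2.cvtColor(p,cv2.COLOR_BGR2HSV); g=(cv2.inRange(h,(50,100,25),(80,255,255))>0)&(d>0)
q=P[g]; b=(q[:,:2]-C0)@RB*1000; k=b[:,1]<100; s=np.polyfit(q[k,2]*1000,b[k,1],1); print(k.sum(),s,"theta",np.arctan2(1,-s[0]),"res",np.std(b[k,1]-np.polyval(s,q[k,2]*1000)), "Y at z79",np.polyval(s,79), np.percentile(q[k,2],[1,99]))
```

```text
223 [ -0.39059721 106.46858726] theta 1.1984219952564616 res 0.7232666622667112 Y at z79 75.61140802972739 [0.05192664 0.06969649]
```

The close view gives the left clip at 1.20 rad, inside the latched range. It has held against its spring for 14 s, so it is shut behind its catch. The arm is clear, so I'm handing in.

Run:
```python
from h import *
o=get_obs(); print(o["clock"],o["wrist_force"].round(2)); print(close_job())
```

```text
39.7 [ 0.04 -0.11  0.63]
the job is handed in; nothing more can be done
None
```

I put the lid on the blue box the right way round, then folded and pressed in the three clips in the order far, left, right. I handed the job in at 39.7 s, but `close_job` gives no verdict, so I don't know whether it passed.

**Clips:** each snap was clear: the settled force fell from about 8–9 N to 3 N or less within 3–4 mm. The highest wrist reading during pressing was about 9.3 N. It read 10.5 N once while I was folding the left clip down too quickly. Both were under 16 N, but I only read the force at the end of each move.

**Last checks:**
- **Lid:** it was level when measured right after placing, with the plate top at 80.8 mm against 82 mm expected. The box rim read low by a similar amount, so I took it as camera bias. It measured up to about 1.5 mm off centre along the box's y. I did not measure the lid again after pressing the clips, but it looked seated in the later pictures.
- **Far and right clips:** both hang about vertical. For the right clip I judged this only by eye.
- **Left clip:** it holds by itself at a smaller angle. The coarse scene view gave about 1.17 rad and the close wrist view 1.20 rad, just at the bottom of the latched range and above the 1.1 needed. I did not feel a hard stop on it, but it stayed shut for about 14 s.
- **Arm and bystanders:** the arm was clear at the end, with about 0.6 N on the wrist. I kept the arm clear of the bystanders but did not measure their positions again.

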